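Seat a sample tube in the polarimeter

ROBOT

A 6-joint arm with a two-finger parallel gripper is mounted at the origin on the work surface. World frame = base frame: x ahead of the robot, y to its left, z up, the work surface at z = 0. Lengths are in m, angles in rad, forces in N, time in s.
With the tool pointing down it reaches from about 0.4 to 0.825 m from the base axis. Payload 7 kg.
Tool frame: the origin (TCP) lies at the centre of the arm's flange, where the gripper is bolted on; the fingertips stand 178 mm ahead of it and the grasp point (between the pads) lies 159 mm ahead of it; x points along the fingers, z is the direction in which the jaws open and shut, and the axes are right-handed (so a half turn about x gives the same grasp; the last joint's range is limited). The gripper opens to 88 mm and grips with 3 to 60 N. Pads are 19 mm wide; open, the fingers measure 130 mm over their backs; the gripper's body (78 mm by 193 mm) begins 47 mm behind the grasp point.
Start: joints at [1.445, 0.359, 0.012, 0, -1.224, -0.288], TCP at [0.271, 0.618, 0.405] pointing down, gripper open.
Joint ranges: [-3.07, 3.07], [-1.43, 2.12], [-1.02, 1.25], [-3.03, 1.67], [-3.05, -0], [-3.03, 3.03]. Speed limits (rad/s): [2.39, 2.39, 3.01, 3.14, 3.14, 3.14].

INTERFACE

Orientations are given as [roll, pitch, yaw] about the fixed x, y, z axes, in that order (R = Rz(yaw) Ry(pitch) Rx(roll)).
In Python, from station import telemetry, optics, job_done, finder gives the robot as it stands.
- The arm moves only by the tool play_rows, never from a script. Its argument "steps" is a list of rows, each an object of numbers: "gripper": the opening, from 0 (shut) to 1 (fully open); "tx", "ty", "tz": the shift along the tool's x, y, z in units of 25 mm (1.0 is 25 mm); "ax", "ay", "az": the turn, a rotation vector about the tool's x, y, z in units of 6 degrees (1.0 is 6 degrees). In form: [{"gripper": .., "tx": .., "ty": .., "tz": .., "ax": .., "ay": .., "az": ..}, ...]. A call has 1 to 20 rows; each row shifts and turns the commanded pose from where the row before left it, along the tool's axes as they then stand; what a row does not reach is not made up. A row lasts 1/12 s, in which the tool goes at most 41.7 mm and 7.16 degrees, less where a joint would pass 70% of its speed; a pose out of reach is approached as far as the arm can. A call is refused whole if a number of a shift passes 1 or a number of a turn 1, either way. A call with a gripper value outside its range is refused whole. The fingers move at their own pace and stop on an object; "newtons" is the grip in N (left out, the last holds). Time passes only in rows, so rows that do not move let the fingers close. It gives the time, the measured TCP pose, the force and the opening at its end, in the units of the state.
- telemetry.get_state(): the state, without advancing time (a new reading comes with each control period).
- optics.grab_frame(name): name is "side" or "top" or "wrist"; returns the picture (480x640x3 uint8, red, green, blue); there is no depth.
- optics.calibration(name): a dict with "fx", "fy", "cx", "cy" (pixels), "T" (4x4, takes a point from camera to world coordinates); the wrist camera has in their place "mount" (4x4, takes a point from camera to tool coordinates, whose origin is the TCP and whose axes are the tool frame's). Camera axes: x right, y down, z forward; pixel columns grow to the right and rows downward; lengths in m; the calibration is good to about 2 mm. The wrist camera is an equidistant fisheye: a pixel r from the principal point sees the ray r / f radians off the axis. A picture is of the moment at which its call begins: read the wrist's pose just before it. calibration takes no time and is no camera call.
- job_done(): hands the job in, once; it reports no verdict.
Trained networks look in the newest picture that a camera, given by its name, has taken for a name from the list of things; names that differ only in an ending like _2 or _b are one class to them, and where a whole thing is asked for, a point or a joint stands for the part that bears it (a point fixed in the world has none). Each returns a list of dicts, best first, with "confidence" (0 to 1); they miss things now and then, are a little off and sometimes report something else, mostly with a low value. They report only what shows in the picture. A call takes as long as a camera call. They do not tell look-alikes from the thing itself.
- finder.look_for(query, camera): "extent" ([left, top, right, bottom] in pixels, round what is visible of it).
- finder.silhouettes(query, camera): "pixels" (480x640 bool, what is visible of it) and "extent" ([left, top, right, bottom] in pixels, round what is visible of it).
- finder.pinpoint(query, camera): "location" ([row, column] in pixels: a listed point, or the origin of a listed thing).
The state is a dict: "t": time; "q": joint angles; "qd": joint speeds; "joint_efforts": joint torques, N m; "eef_pos": TCP position; "ee_rot": TCP orientation; "force": force on the tool from outside, world axes, zero at the start; "moment": the same for the moment, N m; "width": finger opening in m.
Only numpy, scipy, OpenCV 4.12 (cv2) and the standard library are available. Lean on these libraries where they do the work, as an engineer would, in place of code of your own. Each camera call takes 0.05 s, during which the arm holds its last target.

TASK

Take the shorter of the two sample tubes from the rack and lay it in the V-blocks of the polarimeter's sample chamber. Slide it gently along them, in between the two leaf springs, until it is fully home against the end stop and lies on both flanks; let go, then slide the chamber cover fully shut. The tube has glass windows at both ends, so feel for the stop instead of driving into it, and leave the longer tube, the vials and the quartz plate where they are.

Things in the scene. Friction and masses are not known exactly. Their poses are not given: they have to be found in the camera images.
- tube: The shorter sample tube: plain steel cylinder 170 mm long, 26 mm in diameter, brass end caps flush with it, a glass window in each end; 0.2 to 0.4 kg. Origin at its middle, on its axis; x runs along its axis. Both ends alike, either may face the stop. Starts lying in the rack, free to be gripped across its middle from above. Pressing it on the stop with over 12 N strains its windows, 18 N is damage.
- long_tube: The longer sample tube, 220 mm long, 26 mm in diameter, otherwise the same look; lies in the rack parallel to the shorter one, axes 84 mm apart. Origin at its middle, x along its axis. Not needed: leave it.
- rack: White rack, 110 mm (x) by 140 mm (y), fixed. Origin at the centre of its underside. Two notched boards 10 mm thick at x = -45 and +45 mm carry the tubes, which lie along x at y = +42 and -42 mm (either tube in either place), their axes 40 mm above the bench. Between the boards there is only the 6 mm base plate under the tubes.
- polarimeter: Bench polarimeter, a cream box, fixed. Origin on the bench under the middle of its sample chamber; x across it (the front with the display looks to -x), y along its optical axis, z up. It reaches from x = -130 to +130 mm, y = -226 to +385 mm, 150 mm high. Sample chamber: open at the top, x = -70 to +70 mm, y = -126 to +125 mm, floor 80 mm above the bench.
- seat (a point): Point 122 mm above the polarimeter's origin, axes as the polarimeter's: a tube lying on both flanks of the V-blocks has its axis along y through it. Two aluminium V-blocks with 45 degree flanks stand in the chamber at y = -72 to -46 and +40 to +85 mm; between them is room for fingers down to the floor. A tube laid with its middle at y = +22 mm lies on both, clear of stop and open cover.
- stop_guide (a point): Point on the tube axis, at polarimeter y = -116 mm. The end stop, a rigid forked steel plate, has its face (looking to +y) here or up to 28 mm nearer +y, wherever it was last clamped: not reported, feel for it. So a tube that is home has its middle 85 to 113 mm from this point. It stays put under 30 N.
- springs (a point): Point on the tube axis, at polarimeter y = -84 mm, between the free tips of two steel leaf springs, one each side, which lead in from y = -66 mm. They yield as the tube's end slides in between them and then hold it: from there on sliding takes about 4 to 8 N. That is not yet the stop: go on until it is solid.
- cover (a joint): Sliding cover of the chamber, a grey plate 180 mm (x) by 262 mm (y), top face 158 mm above the bench, on rails on the polarimeter. Value in m: 0 fully open (over the +y end), 0.255 fully shut, against an end stop; it moves along the polarimeter's -y as the value grows, with about 2 N of friction. Starts at 0 to 0.015.
- cover_handle (a point): Middle of the cover's handle, a black bar across the cover: 70 mm (polarimeter's x) by 12 mm (y) by 26 mm high, from 158 to 184 mm above the bench. It moves with the cover: polarimeter y = +175 mm minus the cover's value, x = 0.
- vial_a: Amber vial with red cap, 23 mm in diameter, 40 mm high, upright on the bench just beyond the rack's +x end. Origin at its foot. Leave it.
- vial_b: The same kind of vial, at the rack's -x end. Leave it.
- quartz_plate: Brass-mounted quartz check plate, a disc 28 mm in diameter and 24 mm high, lying on top of the polarimeter at its -y end. Origin at its foot. Leave it.
Mind the look-alikes: they are no part of the job. Leave any red look-alike of the tube alone.

How it is judged:
By the outcome, as a careful person would: the job done as asked, in the order asked, and still so for the second after the job is handed in, with the robot touching nothing.
It also fails if it takes over 72 s, if anything falls off the work surface, if the arm or the gripper's body presses on something with over 40 N, if the wrist force passes 120 N, or if a joint passes its speed limit or range.

## Working session

There is one attempt and no reset: what is moved stays moved. The work goes in short steps, Python scripts to look and compute and a tool call to move; the robot and the scene stay as the last step left them, time stands still between calls to the robot, and variables do not carry over. Pictures are saved under pics/ and viewed, and the job is handed in when it is done.

Besides the shell and the picture viewer there is one more tool, called after "Call:" by a JSON object that holds its "method" and its "body", one argument or row to a line. play_rows: Moves the arm, as the interface text tells. Its arguments: {"type":"object","properties":{"steps":{"type":"array"},"newtons":{"type":"number"}},"required":["steps"]}

```bash
mkdir -p pics; ls; python3 - <<'E'
from station import telemetry, optics, finder
import cv2, numpy as np
s=telemetry.get_state(); print({k:np.round(v,3).tolist() for k,v in s.items()})
for n in ["side","top","wrist"]:
    im=optics.grab_frame(n); cv2.imwrite(f"pics/{n}0.png",im[:,:,::-1])
    c=optics.calibration(n); print(n,{k:np.round(v,4).tolist() for k,v in c.items()})
E
```

```text
pics
{'t': 0.0, 'q': [1.445, 0.359, 0.011, -0.0, -1.224, -0.288], 'qd': [-0.0, 0.001, 0.0, 0.001, -0.001, -0.0], 'joint_efforts': [-0.001, -58.272, 29.305, 6.997, 0.007, -0.0], 'eef_pos': [0.271, 0.618, 0.404], 'ee_rot': [0.095, 1.569, -1.89], 'force': [0.271, -0.648, 0.332], 'moment': [0.006, -0.047, -0.017], 'width': 0.087}
side {'fx': 496.7182, 'fy': 496.7182, 'cx': 319.9481, 'cy': 241.9335, 'T': [[0.9198, -0.2928, 0.2612, 0.166], [-0.3922, -0.6634, 0.6373, -0.7488], [-0.0134, -0.6886, -0.725, 0.9448], [0.0, 0.0, 0.0, 1.0]]}
top {'fx': 440.3925, 'fy': 440.3925, 'cx': 328.3408, 'cy': 243.2137, 'T': [[0.0172, -0.9884, 0.1509, 0.2483], [-0.9998, -0.0179, -0.0033, -0.0458], [0.006, -0.1508, -0.9885, 1.3492], [0.0, 0.0, 0.0, 1.0]]}
wrist {'fx': 371.6483, 'fy': 371.6483, 'cx': 318.7212, 'cy': 237.8997, 'mount': [[0.0, -0.2896, 0.9571, 0.0195], [0.0005, -0.9571, -0.2896, 0.0793], [1.0, 0.0005, 0.0001, 0.0016], [0.0, 0.0, 0.0, 1.0]]}
```

View pics/top0.png

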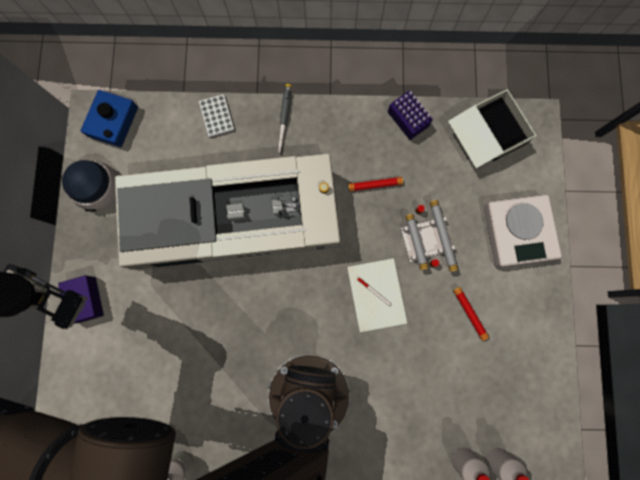

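View pics/side0.png

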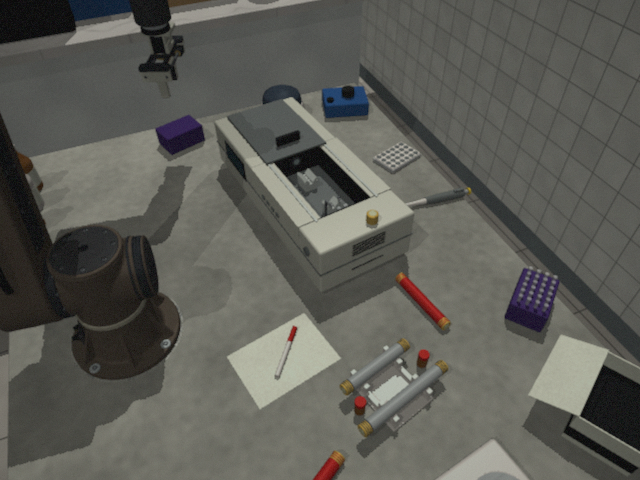

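View pics/wrist0.png

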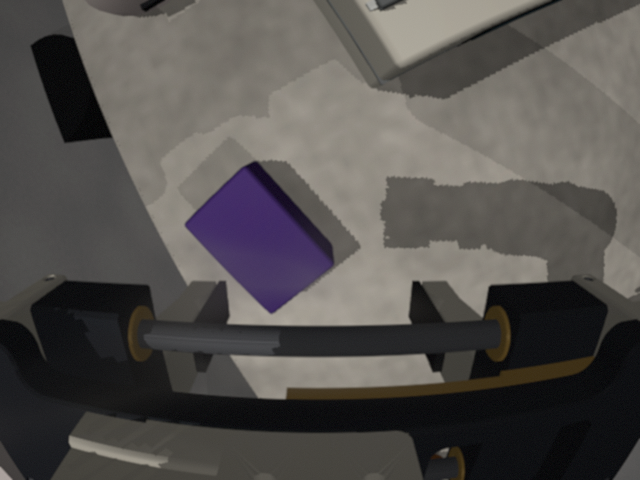

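Top view: the candidates are the left grey tube at about (416,242), the right grey tube at about (444,237) which looks longer, and the red look-alikes at (376,184) and (471,314). The left grey tube looks like the right one, so I'll measure it next.

```bash
cat > h.py <<'E'
import numpy as np, cv2
from station import telemetry, optics, finder
from scipy.spatial.transform import Rotation as Ro
def plane(n,u,v,z,c=None):
    c=c or optics.calibration(n); T=np.array(c["T"])
    d=T[:3,:3]@np.array([(u-c["cx"])/c["fx"],(v-c["cy"])/c["fy"],1]); o=T[:3,3]
    return o+d*(z-o[2])/d[2]
def proj(n,p):
    c=optics.calibration(n); T=np.array(c["T"]); q=T[:3,:3].T@(np.array(p)-T[:3,3])
    return np.array([c["cx"]+c["fx"]*q[0]/q[2],c["cy"]+c["fy"]*q[1]/q[2]])
def projw(p,s):
    c=optics.calibration("wrist"); M=np.array(c["mount"]); R=Ro.from_euler('xyz',s["ee_rot"]).as_matrix()
    q=R.T@(np.array(p)-s["eef_pos"]); q=M[:3,:3].T@(q-M[:3,3])
    th=np.arctan2(np.hypot(q[0],q[1]),q[2]); ph=np.arctan2(q[1],q[0])
    return np.array([c["cx"]+c["fx"]*th*np.cos(ph),c["cy"]+c["fy"]*th*np.sin(ph)])
def rayw(u,v,s):
    c=optics.calibration("wrist"); M=np.array(c["mount"]); R=Ro.from_euler('xyz',s["ee_rot"]).as_matrix()
    x=u-c["cx"];y=v-c["cy"]; r=np.hypot(x,y); th=r/c["fx"]
    d=np.array([np.sin(th)*x/r,np.sin(th)*y/r,np.cos(th)])
    return R@M[:3,3]+s["eef_pos"], R@(M[:3,:3]@d)
def planew(u,v,s,z):
    o,d=rayw(u,v,s); return o+d*(z-o[2])/d[2]
E
python3 - <<'E'
from h import *
im=optics.grab_frame("top")
c=im[160:330,340:500]; cv2.imwrite("pics/crop1.png",cv2.resize(c,None,fx=3.5,fy=3.5,interpolation=cv2.INTER_CUBIC)[:,:,::-1])
for q,z in [("tube",.04),("long_tube",.04),("rack",0),("polarimeter",0),("seat",.122),("stop_guide",.122),("springs",.122),("cover_handle",.171),("vial_a",0),("vial_b",0),("quartz_plate",.15)]:
    for r in finder.pinpoint(q,"top"):
        v,u=r["location"]; print(q,round(r["confidence"],2),(round(u,1),round(v,1)),plane("top",u,v,z).round(4))
for q in ["tube","long_tube"]:
    for r in finder.silhouettes(q,"top"):
        m=r["pixels"].astype(np.uint8); (cx,cy),(w,h),a=cv2.minAreaRect(cv2.findNonZero(m))
        b=cv2.boxPoints(((cx,cy),(w,h),a)); P=[plane("top",x,y,.04)[:2] for x,y in b]
        print(q,round(r["confidence"],2),(cx,cy),plane("top",cx,cy,.04).round(4),[np.linalg.norm(P[i]-P[i+1]).round(4) for i in (0,1)],im[r["pixels"]].mean(0).round())
optics.grab_frame("side")
for q,z in [("tube",.04),("long_tube",.04),("rack",0),("polarimeter",0),("seat",.122),("stop_guide",.122),("springs",.122),("cover_handle",.171)]:
    for r in finder.pinpoint(q,"side"):
        v,u=r["location"]; print("side",q,round(r["confidence"],2),(round(u,1),round(v,1)),plane("side",u,v,z).round(4))
E
```

```text
tube 0.97 (373.4, 182.3) [ 0.64   -0.1854  0.04  ]
tube 0.88 (414.8, 237.9) [ 0.4691 -0.3106  0.04  ]
tube 0.68 (469.4, 315.3) [ 0.2413 -0.4684  0.04  ]
long_tube 0.86 (442.1, 233.2) [ 0.485  -0.3934  0.04  ]
long_tube 0.46 (285.8, 207.4) [0.556  0.0812 0.04  ]
rack 0.81 (428.7, 239.4) [ 0.4719 -0.3619  0.    ]
polarimeter 0.91 (260.5, 213.0) [0.546  0.1636 0.    ]
seat 0.82 (259.2, 203.2) [0.5476 0.1495 0.122 ]
stop_guide 0.98 (295.3, 202.1) [0.5527 0.0466 0.122 ]
stop_guide 0.61 (414.7, 240.3) [ 0.4483 -0.2937  0.122 ]
springs 0.68 (284.2, 204.4) [0.5454 0.0781 0.122 ]
cover_handle 0.93 (189.7, 207.0) [0.5214 0.3312 0.171 ]
vial_a 0.62 (415.3, 209.9) [ 0.5649 -0.3214  0.    ]
vial_a 0.43 (437.1, 259.6) [ 0.4092 -0.3868  0.    ]
vial_b 0.62 (415.3, 209.9) [ 0.5649 -0.3214  0.    ]
vial_b 0.43 (437.1, 259.6) [ 0.4092 -0.3868  0.    ]
quartz_plate 0.52 (322.7, 187.2) [ 0.5902 -0.0312  0.15  ]
tube 0.92 (375.0630798339844, 183.99192810058594) [ 0.6347 -0.1905  0.04  ] [np.float64(0.1681), np.float64(0.0256)] [145.  34.  23.]
tube 0.81 (416.4426574707031, 242.29368591308594) [ 0.4557 -0
[... 326 characters left out ...]
)] [130. 125. 116.]
side tube 0.69 (377.3, 369.7) [ 0.4584 -0.327   0.04  ]
side tube 0.62 (421.7, 297.4) [ 0.6347 -0.2059  0.04  ]
side long_tube 0.74 (402.2, 398.0) [ 0.4742 -0.3999  0.04  ]
side rack 0.71 (390.0, 389.5) [ 0.4742 -0.3585  0.    ]
side polarimeter 0.8 (321.1, 218.7) [0.5437 0.1612 0.    ]
side seat 0.66 (317.5, 187.0) [0.5325 0.1548 0.122 ]
side seat 0.5 (342.7, 214.0) [0.549  0.0376 0.122 ]
side seat 0.18 (400.0, 399.5) [ 0.4414 -0.4324  0.122 ]
side stop_guide 0.83 (343.5, 214.8) [0.5496 0.0343 0.122 ]
side springs 0.96 (334.3, 206.1) [0.5421 0.0716 0.122 ]
side springs 0.74 (317.0, 187.5) [0.5306 0.1535 0.122 ]
side cover_handle 0.84 (287.8, 136.0) [0.52   0.3289 0.171 ]
```

The short tube's silhouette measures 0.175 m (camera blooming included) and the long one's 0.219 m. So the target is the grey tube at pixel (416,242). I'll check it in the crop and work out the first move, which also passes over the polarimeter.

```bash
cat >> h.py <<'E'
def tgt_yaw(jaw):  # rotation with tool x down, tool z at world angle jaw
    z=np.array([np.cos(jaw),np.sin(jaw),0]); x=np.array([0,0,-1.]); return np.stack([x,np.cross(z,x),z],1)
def info(jaw=None,pos=None):
    s=telemetry.get_state(); R=Ro.from_euler('xyz',s["ee_rot"]).as_matrix()
    print("t",round(s["t"],2),"pos",np.round(s["eef_pos"],4),"tooly",R[:,1].round(3),"toolz",R[:,2].round(3),"F",np.round(s["force"],2),"w",round(s["width"],4),"q",np.round(s["q"],2))
    if jaw is not None:
        best=None
        for k in (0,np.pi):
            rv=Ro.from_matrix(R.T@tgt_yaw(jaw+k)).as_rotvec(degrees=True)/6
            print(" turn units",k>0,rv.round(2))
    if pos is not None:
        print(" shift units in tool now",(R.T@(np.array(pos)-s["eef_pos"])/.025).round(2))
        if jaw is not None:
            for k in (0,np.pi): print(" shift in target frame",k>0,(tgt_yaw(jaw+k).T@(np.array(pos)-s["eef_pos"])/.025).round(2))
    return s,R
E
python3 - <<'E'
from h import *
optics.grab_frame("top")
for q in ["tube","long_tube"]:
    for r in finder.silhouettes(q,"top"):
        ys,xs=np.nonzero(r["pixels"]); P=np.array([plane("top",x,y,.045)[:2] for x,y in zip(xs,ys)])
        d=cv2.fitLine(P.astype(np.float32),cv2.DIST_L2,0,.01,.01).ravel(); 
        if d[0]<0: d[:2]*=-1
        print(q,d[2:],np.degrees(np.arctan2(d[1],d[0])))
for r in finder.silhouettes("polarimeter","top")[:1]:
    m=r["pixels"].astype(np.uint8); b=cv2.boxPoints(cv2.minAreaRect(cv2.findNonZero(m)))
    print(b.round(), [plane("top",x,y,.15).round(3)[:2] for x,y in b])
info(jaw=np.radians(6), pos=[.55,.2,.405])
E
```

```text
tube [ 0.6329137  -0.18987142] -80.89576
tube [ 0.45487067 -0.31522667] 14.988532
tube [ 0.24461943 -0.47216293] 29.777044
long_tube [ 0.47835347 -0.39548868] 14.955882
[[109. 176.]
 [330. 151.]
 [341. 249.]
 [120. 274.]] [array([0.61 , 0.571]), array([ 0.698, -0.049]), array([ 0.417, -0.085]), array([0.335, 0.515])]
t 1.5 pos [0.2714 0.618  0.4047] tooly [ 0.916 -0.402  0.   ] toolz [-0.402 -0.916 -0.   ] F [ 0.1   0.27 -0.75] w 0.0878 q [ 1.45  0.36  0.01  0.   -1.22 -0.29]
 turn units False [-19.95   0.    -0.  ]
 turn units True [10.05 -0.   -0.  ]
 shift units in tool now [-1.000e-02  1.693e+01  1.083e+01]
 shift in target frame False [-1.000e-02 -1.779e+01  9.330e+00]
 shift in target frame True [-1.000e-02  1.779e+01 -9.330e+00]
```

View pics/crop1.png

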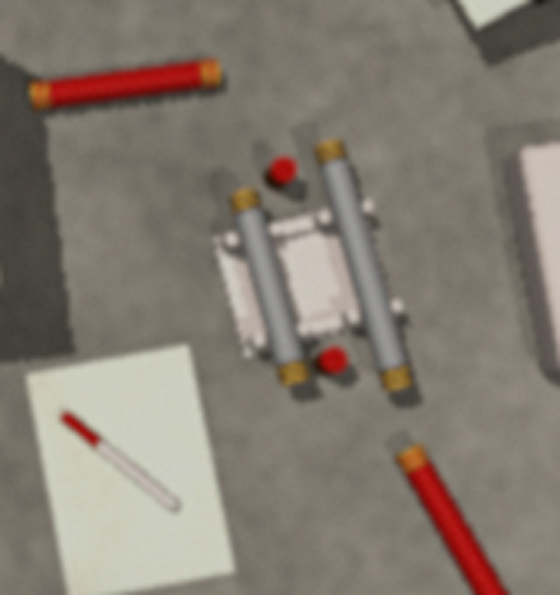

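The crop confirms it. The grey tube at crop (270,285) is shorter than the one at (362,265), and the red ones are decoys. Before the pick I'll look into the chamber with the wrist camera.

Call:
{"method": "play_rows", "body": {
  "steps": [
    {"ax":1},
    {"ax":1},
    {"ax":1},
    {"ax":1},
    {"ax":1},
    {"ax":1},
    {"ax":1},
    {"ax":1},
    {"ax":1},
    {"ax":0.7},
    {"ty":1,"tz":-0.5},
    {"ty":1,"tz":-0.5},
    {"ty":1,"tz":-0.5},
    {"ty":1,"tz":-0.5},
    {"ty":1,"tz":-0.5},
    {"ty":1,"tz":-0.5},
    {"ty":1,"tz":-0.5},
    {"ty":1,"tz":-0.5},
    {"ty":1,"tz":-0.5},
    {"ty":1,"tz":-0.5}
  ]
}}

```text
invalid input
```

Call:
{"method": "play_rows", "body": {
  "steps": [
    {"ty":1,"tz":-0.5},
    {"ty":1,"tz":-0.5},
    {"ty":1,"tz":-0.5},
    {"ty":1,"tz":-0.5},
    {"ty":1,"tz":-0.5},
    {"ty":1,"tz":-0.5},
    {"ty":1,"tz":-0.5},
    {"ty":1,"tz":-0.5},
    {}
  ]
}}

```text
invalid input
```

```bash
python3 - <<'E'
from h import *
s,R=info()
im=optics.grab_frame("wrist"); cv2.imwrite("pics/w1.png",im[:,:,::-1])
for q,z in [("polarimeter",0),("seat",.122),("stop_guide",.122),("springs",.122),("cover_handle",.171),("quartz_plate",.15)]:
    for r in finder.pinpoint(q,"wrist"):
        v,u=r["location"]; print(q,round(r["confidence"],2),(round(u,1),round(v,1)),planew(u,v,s,z).round(4))
E
```

```text
t 1.5 pos [0.2714 0.618  0.4047] tooly [ 0.916 -0.402  0.   ] toolz [-0.402 -0.916 -0.   ] F [ 0.1   0.27 -0.75] w 0.0878 q [ 1.45  0.36  0.01  0.   -1.22 -0.29]
```

View pics/w1.png

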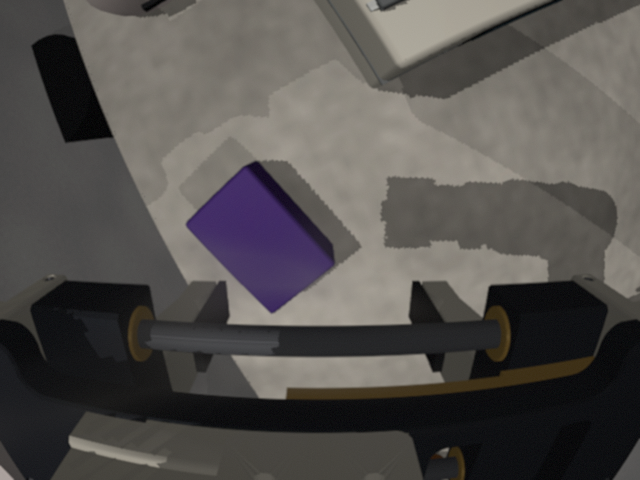

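Both moves were refused with "invalid input", so each row probably has to carry all seven keys. I'll test that with a single row.

Call:
{"method": "play_rows", "body": {
  "steps": [
    {"gripper":1,"tx":0,"ty":0,"tz":0,"ax":1,"ay":0,"az":0}
  ]
}}

```text
t: 1.93
eef_pos: [0.2714, 0.618, 0.4047]
ee_rot: [2.564, 1.571, 0.476]
force: [-0.4, -0.4, 0.1]
width: 0.0876
```

Call:
{"method": "play_rows", "body": {
  "steps": [
    {"gripper":1,"tx":0,"ty":0,"tz":0,"ax":1,"ay":0,"az":0},
    {"gripper":1,"tx":0,"ty":0,"tz":0,"ax":1,"ay":0,"az":0},
    {"gripper":1,"tx":0,"ty":0,"tz":0,"ax":1,"ay":0,"az":0},
    {"gripper":1,"tx":0,"ty":0,"tz":0,"ax":1,"ay":0,"az":0},
    {"gripper":1,"tx":0,"ty":0,"tz":0,"ax":1,"ay":0,"az":0},
    {"gripper":1,"tx":0,"ty":0,"tz":0,"ax":1,"ay":0,"az":0},
    {"gripper":1,"tx":0,"ty":0,"tz":0,"ax":1,"ay":0,"az":0},
    {"gripper":1,"tx":0,"ty":0,"tz":0,"ax":1,"ay":0,"az":0},
    {"gripper":1,"tx":0,"ty":0,"tz":0,"ax":0.7,"ay":0,"az":0},
    {"gripper":1,"tx":0,"ty":1,"tz":-0.5,"ax":0,"ay":0,"az":0},
    {"gripper":1,"tx":0,"ty":1,"tz":-0.5,"ax":0,"ay":0,"az":0},
    {"gripper":1,"tx":0,"ty":1,"tz":-0.5,"ax":0,"ay":0,"az":0},
    {"gripper":1,"tx":0,"ty":1,"tz":-0.5,"ax":0,"ay":0,"az":0},
    {"gripper":1,"tx":0,"ty":1,"tz":-0.5,"ax":0,"ay":0,"az":0},
    {"gripper":1,"tx":0,"ty":1,"tz":-0.5,"ax":0,"ay":0,"az":0},
    {"gripper":1,"tx":0,"ty":1,"tz":-0.5,"ax":0,"ay":0,"az":0},
    {"gripper":1,"tx":0,"ty":1,"tz":-0.5,"ax":0,"ay":0,"az":0},
    {"gripper":1,"tx":0,"ty":1,"tz":-0.5,"ax":0,"ay":0,"az":0}
  ]
}}

```text
t: 3.43
eef_pos: [0.415, 0.4099, 0.4049]
ee_rot: [-2.239, 1.57, 1.044]
force: [0.9, 0.3, 0.8]
width: 0.0879
```

Call:
{"method": "play_rows", "body": {
  "steps": [
    {"gripper":1,"tx":0,"ty":1,"tz":-0.5,"ax":0,"ay":0,"az":0},
    {"gripper":1,"tx":0,"ty":1,"tz":-0.5,"ax":0,"ay":0,"az":0},
    {"gripper":1,"tx":0,"ty":1,"tz":-0.5,"ax":0,"ay":0,"az":0},
    {"gripper":1,"tx":0,"ty":1,"tz":-0.5,"ax":0,"ay":0,"az":0},
    {"gripper":1,"tx":0,"ty":1,"tz":-0.5,"ax":0,"ay":0,"az":0},
    {"gripper":1,"tx":0,"ty":1,"tz":-0.5,"ax":0,"ay":0,"az":0},
    {"gripper":1,"tx":0,"ty":1,"tz":-0.5,"ax":0,"ay":0,"az":0},
    {"gripper":1,"tx":0,"ty":1,"tz":-0.5,"ax":0,"ay":0,"az":0},
    {"gripper":1,"tx":0,"ty":1,"tz":-0.5,"ax":0,"ay":0,"az":0},
    {"gripper":1,"tx":0,"ty":0,"tz":0,"ax":0,"ay":0,"az":0},
    {"gripper":1,"tx":0,"ty":0,"tz":0,"ax":0,"ay":0,"az":0}
  ]
}}

```text
t: 4.35
eef_pos: [0.5581, 0.2029, 0.4046]
ee_rot: [0.68, 1.571, -2.323]
force: [-0.1, 1.0, 1.0]
width: 0.0876
```

```bash
python3 - <<'E'
from h import *
s,R=info()
im=optics.grab_frame("wrist"); cv2.imwrite("pics/w2.png",im[:,:,::-1])
for q,z in [("polarimeter",0),("seat",.122),("stop_guide",.122),("springs",.122),("cover_handle",.171),("quartz_plate",.15)]:
    for r in finder.pinpoint(q,"wrist"):
        v,u=r["location"]; print(q,round(r["confidence"],2),(round(u,1),round(v,1)),planew(u,v,s,z).round(4))
E
```

```text
t 4.35 pos [0.5581 0.2029 0.4046] tooly [ 0.138 -0.99   0.   ] toolz [-0.99  -0.138  0.   ] F [-0.12  0.98  0.99] w 0.0876 q [ 0.68  0.23 -0.17  0.   -1.17 -0.54]
polarimeter 0.59 (347.6, 167.2) [0.5338 0.1587 0.    ]
seat 0.82 (358.3, 180.0) [0.536  0.1555 0.122 ]
stop_guide 0.96 (358.8, 18.4) [0.5525 0.0392 0.122 ]
springs 0.91 (357.7, 67.1) [0.5484 0.0756 0.122 ]
```

View pics/w2.png

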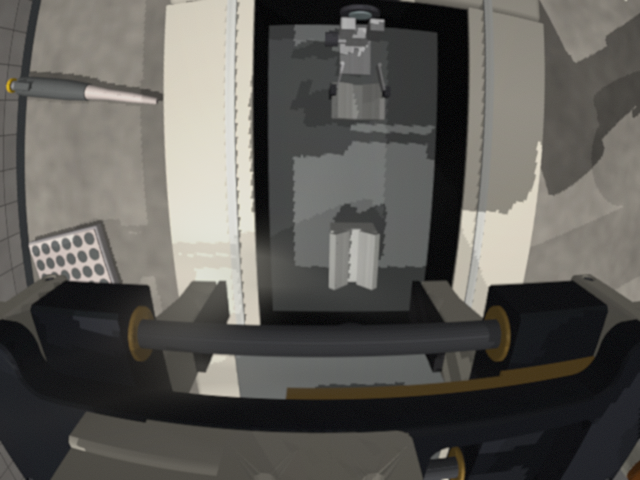

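```bash
python3 - <<'E'
from h import *
im=cv2.imread("pics/w2.png")
cv2.imwrite("pics/w2a.png",cv2.resize(im[195:320,290:430],None,fx=5,fy=4.6,interpolation=cv2.INTER_CUBIC))
cv2.imwrite("pics/w2b.png",cv2.resize(im[0:130,290:430],None,fx=5,fy=4.6,interpolation=cv2.INTER_CUBIC))
E
```

```text
(no output)
```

View pics/w2a.png

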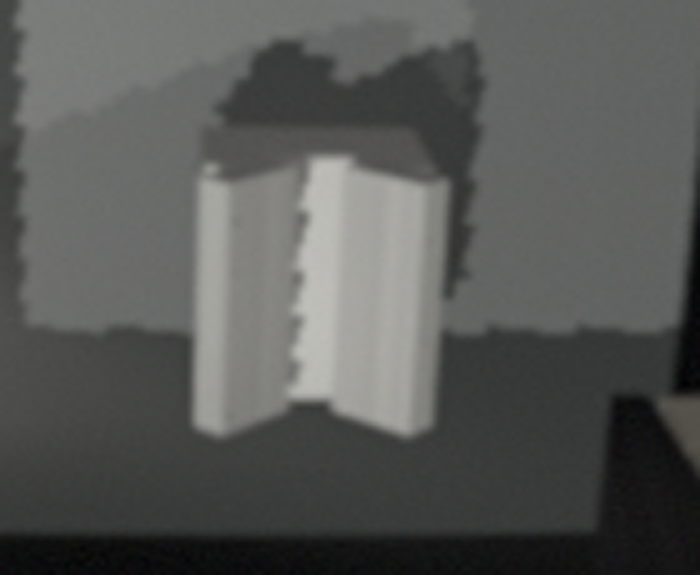

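View pics/w2b.png

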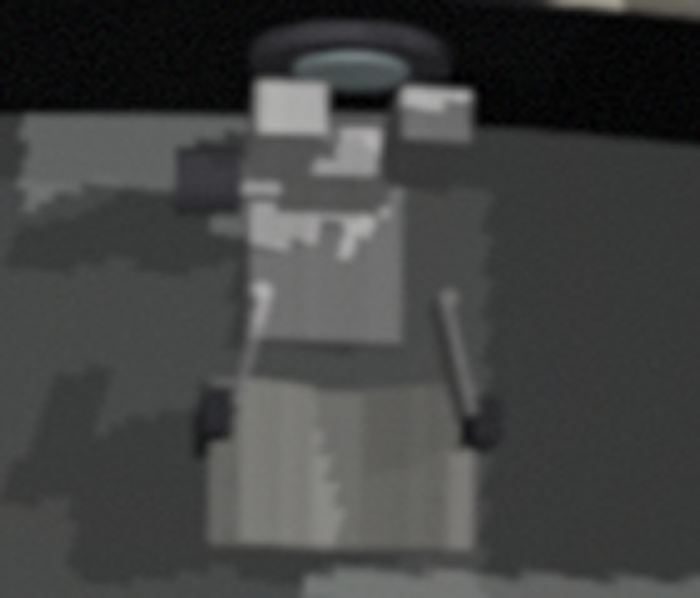

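```bash
python3 - <<'E'
from h import *
s=telemetry.get_state()
for z in [.11,.115,.12,.125,.13]:
    a,b,c=[planew(u,v,s,z)[:2] for u,v in [(353,288.7),(354.9,233.4),(358.2,118.8)]]
    al,ar=planew(328.6,288.9,s,z)[:2],planew(377.4,288.9,s,z)[:2]
    d=c-a; yaw=np.degrees(np.arctan2(d[0],-d[1]))
    y=(a-c)/np.linalg.norm(a-c)
    print(z,a.round(4),b.round(4),c.round(4),"45?",np.linalg.norm(a-b).round(4),"86?",np.linalg.norm(b-c).round(4),"w",np.linalg.norm(al-ar).round(4),"yaw",yaw.round(2),"origin",(c+y*.046).round(4), (b-y*.04).round(4),(a-y*.085).round(4))
c=optics.calibration("top")
for n in ["side","top"]:
    for p in [[.536,.1555,.122],[.5525,.0392,.122],[.5484,.0756,.122]]: print(n,proj(n,p).round(1))
E
```

```text
0.11 [0.5228 0.2468] [0.5294 0.2004] [0.541  0.1138] 45? 0.0469 86? 0.0873 w 0.0401 yaw 7.8 origin [0.5347 0.1594] [0.5348 0.1607] [0.5343 0.1626]
0.115 [0.5236 0.2446] [0.5301 0.199 ] [0.5415 0.114 ] 45? 0.046 86? 0.0857 w 0.0394 yaw 7.8 origin [0.5352 0.1596] [0.5355 0.1594] [0.5351 0.1604]
0.12 [0.5244 0.2424] [0.5308 0.1976] [0.542  0.1142] 45? 0.0452 86? 0.0842 w 0.0386 yaw 7.8 origin [0.5357 0.1598] [0.5362 0.158 ] [0.536  0.1582]
0.125 [0.5253 0.2402] [0.5315 0.1963] [0.5425 0.1144] 45? 0.0443 86? 0.0826 w 0.0379 yaw 7.8 origin [0.5362 0.16  ] [0.537  0.1566] [0.5368 0.156 ]
0.13 [0.5261 0.238 ] [0.5322 0.1949] [0.543  0.1147] 45? 0.0435 86? 0.081 w 0.0372 yaw 7.8 origin [0.5367 0.1602] [0.5377 0.1553] [0.5376 0.1537]
side [318.6 186.5]
side [343.7 213.2]
side [336.  204.4]
top [256.9 207.1]
top [297.9 202.2]
top [285.1 203.4]
```

Call:
{"method": "play_rows", "body": {
  "steps": [
    {"gripper":1,"tx":0,"ty":1,"tz":0.34,"ax":0,"ay":0,"az":0},
    {"gripper":1,"tx":0,"ty":1,"tz":0.34,"ax":0,"ay":0,"az":0},
    {"gripper":1,"tx":0,"ty":1,"tz":0.34,"ax":0,"ay":0,"az":0},
    {"gripper":1,"tx":0,"ty":1,"tz":0.34,"ax":0,"ay":0,"az":0},
    {"gripper":1,"tx":0,"ty":1,"tz":0.34,"ax":0,"ay":0,"az":0},
    {"gripper":1,"tx":0,"ty":1,"tz":0.34,"ax":0,"ay":0,"az":0},
    {"gripper":1,"tx":0,"ty":1,"tz":0.34,"ax":0,"ay":0,"az":0},
    {"gripper":1,"tx":0,"ty":1,"tz":0.34,"ax":0,"ay":0,"az":0},
    {"gripper":1,"tx":0,"ty":1,"tz":0.34,"ax":0,"ay":0,"az":0},
    {"gripper":1,"tx":0,"ty":1,"tz":0.34,"ax":0,"ay":0,"az":0},
    {"gripper":1,"tx":0,"ty":1,"tz":0.34,"ax":0,"ay":0,"az":0},
    {"gripper":1,"tx":0,"ty":1,"tz":0.34,"ax":0,"ay":0,"az":0},
    {"gripper":1,"tx":0,"ty":1,"tz":0.34,"ax":0,"ay":0,"az":0},
    {"gripper":1,"tx":0,"ty":1,"tz":0.34,"ax":0,"ay":0,"az":0},
    {"gripper":1,"tx":0,"ty":1,"tz":0.34,"ax":0,"ay":0,"az":0},
    {"gripper":1,"tx":0,"ty":1,"tz":0.34,"ax":0,"ay":0,"az":0},
    {"gripper":1,"tx":0,"ty":1,"tz":0.34,"ax":0,"ay":0,"az":0},
    {"gripper":1,"tx":0,"ty":1,"tz":0.34,"ax":0,"ay":0,"az":0},
    {"gripper":1,"tx":0,"ty":1,"tz":0.34,"ax":0,"ay":0,"az":0},
    {"gripper":1,"tx":0,"ty":1,"tz":0.34,"ax":0,"ay":0,"az":0}
  ]
}}

```text
t: 6.37
eef_pos: [0.4594, -0.3156, 0.4049]
ee_rot: [2.747, 1.57, -0.253]
force: [1.3, 0.6, 0.0]
width: 0.0875
```

Call:
{"method": "play_rows", "body": {
  "steps": [
    {"gripper":0.6,"tx":0.2,"ty":0,"tz":0,"ax":-1,"ay":0,"az":0},
    {"gripper":0.6,"tx":0.2,"ty":0,"tz":0,"ax":-1,"ay":0,"az":0},
    {"gripper":0.6,"tx":0.2,"ty":0,"tz":0,"ax":-1,"ay":0,"az":0},
    {"gripper":0.6,"tx":0.2,"ty":0,"tz":0,"ax":-1,"ay":0,"az":0},
    {"gripper":0.6,"tx":0.2,"ty":0,"tz":0,"ax":-1,"ay":0,"az":0},
    {"gripper":0.6,"tx":0.2,"ty":0,"tz":0,"ax":-1,"ay":0,"az":0},
    {"gripper":0.6,"tx":0.2,"ty":0,"tz":0,"ax":-1,"ay":0,"az":0},
    {"gripper":0.6,"tx":0.2,"ty":0,"tz":0,"ax":-1,"ay":0,"az":0},
    {"gripper":0.6,"tx":0.2,"ty":0,"tz":0,"ax":-1,"ay":0,"az":0},
    {"gripper":0.6,"tx":0.2,"ty":0,"tz":0,"ax":-1,"ay":0,"az":0},
    {"gripper":0.6,"tx":0.2,"ty":0,"tz":0,"ax":-1,"ay":0,"az":0},
    {"gripper":0.6,"tx":0.2,"ty":0,"tz":0,"ax":-1,"ay":0,"az":0},
    {"gripper":0.6,"tx":0.2,"ty":0,"tz":0,"ax":-1,"ay":0,"az":0},
    {"gripper":0.6,"tx":0,"ty":0,"tz":0,"ax":-1,"ay":0,"az":0},
    {"gripper":0.6,"tx":0,"ty":0,"tz":0,"ax":-1,"ay":0,"az":0},
    {"gripper":0.6,"tx":0,"ty":0,"tz":0,"ax":-1,"ay":0,"az":0},
    {"gripper":0.6,"tx":0,"ty":0,"tz":0,"ax":-0.15,"ay":0,"az":0},
    {"gripper":0.6,"tx":0,"ty":0,"tz":0,"ax":0,"ay":0,"az":0}
  ]
}}

```text
t: 7.87
eef_pos: [0.4598, -0.3144, 0.3398]
ee_rot: [0.953, 1.571, -0.358]
force: [-0.5, 1.0, -0.2]
width: 0.0526
```

```bash
python3 - <<'E'
from h import *
s,R=info()
im=optics.grab_frame("wrist"); cv2.imwrite("pics/w3.png",im[:,:,::-1])
for q,z in [("tube",.04),("long_tube",.04),("rack",0)]:
    for r in finder.pinpoint(q,"wrist"):
        v,u=r["location"]; print(q,round(r["confidence"],2),(round(u,1),round(v,1)),planew(u,v,s,z).round(4))
for q in ["tube","long_tube"]:
    for r in finder.silhouettes(q,"wrist"):
        ys,xs=np.nonzero(r["pixels"]); P=np.array([planew(x,y,s,.04)[:2] for x,y in zip(xs,ys)]).astype(np.float32)
        (c,wh,a)=cv2.minAreaRect(P); print(q,round(r["confidence"],2),np.round(c,4),np.round(wh,4),a, r["extent"])
        cv2.imwrite(f"pics/m_{q}.png",r["pixels"]*255)
E
```

```text
t 7.87 pos [ 0.4598 -0.3144  0.3398] tooly [0.966 0.258 0.   ] toolz [ 0.258 -0.966  0.   ] F [-0.53  1.01 -0.2 ] w 0.0526 q [-0.25  0.22 -0.34  0.   -1.01  2.08]
tube 0.78 (319.4, 229.6) [ 0.4606 -0.3166  0.04  ]
long_tube 0.68 (424.7, 233.7) [ 0.4794 -0.3996  0.04  ]
rack 0.83 (364.3, 216.9) [ 0.4716 -0.3552  0.    ]Traceback (most recent call last):
  File "<stdin>", line 9, in <module>
  File "h.py", line 22, in planew
    o,d=rayw(u,v,s); return o+d*(z-o[2])/d[2]
        ~~~~^^^^^^^
  File "h.py", line 17, in rayw
    c=optics.calibration("wrist"); M=np.array(c["mount"]); R=Ro.from_euler('xyz',s["ee_rot"]).as_matrix()
ValueError: time passes only in moves, steps and waits
```

View pics/w3.png

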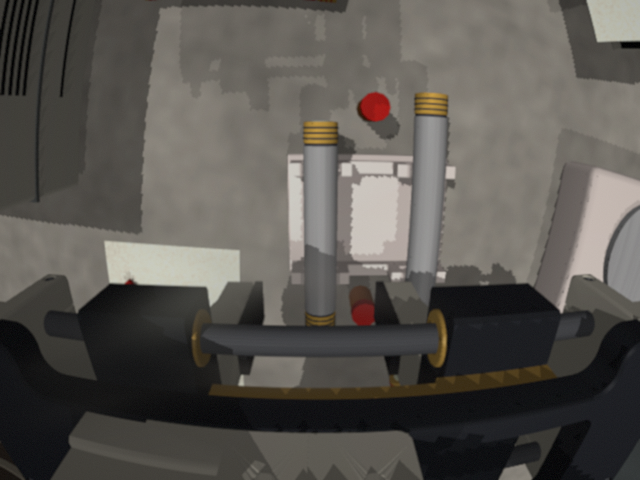

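```bash
python3 - <<'E'
from h import *
s,R=info()
for u,v,z in [(320.5,150,.04),(320.3,300,.04),(320.5,124,.05),(320,326,.045)]:
    print(u,v,planew(u,v,s,z).round(4), (R.T@(planew(u,v,s,z)-s["eef_pos"])).round(4))
E
```

```text
t 8.12 pos [ 0.4596 -0.3147  0.3397] tooly [0.966 0.257 0.   ] toolz [ 0.257 -0.966  0.   ] F [-0.18 -0.15  0.65] w 0.0526 q [-0.25  0.22 -0.34  0.   -1.01  2.08]
320.5 150 [ 0.5204 -0.3017  0.04  ] [0.2997 0.0621 0.003 ]
320.3 300 [ 0.4015 -0.3334  0.04  ] [ 0.2997 -0.061   0.0031]
320.5 124 [ 0.5392 -0.2966  0.05  ] [0.2897 0.0815 0.003 ]
320 326 [ 0.3798 -0.339   0.045 ] [ 0.2947 -0.0834  0.0029]
```

Call:
{"method": "play_rows", "body": {
  "steps": [
    {"gripper":0.6,"tx":0.8,"ty":-0.2,"tz":0.12,"ax":0,"ay":0,"az":0},
    {"gripper":0.6,"tx":0.8,"ty":0,"tz":0,"ax":0,"ay":0,"az":0},
    {"gripper":0.6,"tx":0.8,"ty":0,"tz":0,"ax":0,"ay":0,"az":0},
    {"gripper":0.6,"tx":0.8,"ty":0,"tz":0,"ax":0,"ay":0,"az":0},
    {"gripper":0.6,"tx":0.8,"ty":0,"tz":0,"ax":0,"ay":0,"az":0},
    {"gripper":0.6,"tx":0.8,"ty":0,"tz":0,"ax":0,"ay":0,"az":0},
    {"gripper":0.6,"tx":0.4,"ty":0,"tz":0,"ax":0,"ay":0,"az":0},
    {"gripper":0.6,"tx":0.4,"ty":0,"tz":0,"ax":0,"ay":0,"az":0},
    {"gripper":0.6,"tx":0,"ty":0,"tz":0,"ax":0,"ay":0,"az":0},
    {"gripper":0.6,"tx":0,"ty":0,"tz":0,"ax":0,"ay":0,"az":0}
  ]
}}

```text
t: 8.95
eef_pos: [0.4558, -0.3191, 0.1998]
ee_rot: [-1.534, 1.57, -2.843]
force: [-0.1, -0.1, -0.6]
width: 0.0528
```

Call:
{"method": "play_rows", "body": {
  "newtons": 25,
  "steps": [
    {"gripper":0.2,"tx":0,"ty":0,"tz":0,"ax":0,"ay":0,"az":0},
    {"gripper":0.2,"tx":0,"ty":0,"tz":0,"ax":0,"ay":0,"az":0},
    {"gripper":0.2,"tx":0,"ty":0,"tz":0,"ax":0,"ay":0,"az":0},
    {"gripper":0.2,"tx":0,"ty":0,"tz":0,"ax":0,"ay":0,"az":0},
    {"gripper":0.2,"tx":0,"ty":0,"tz":0,"ax":0,"ay":0,"az":0}
  ]
}}

```text
t: 9.37
eef_pos: [0.4551, -0.3176, 0.1999]
ee_rot: [2.992, 1.568, 1.681]
force: [1.8, 20.1, 11.0]
width: 0.0253
```

```bash
python3 - <<'E'
from h import *
s,R=info()
im=optics.grab_frame("wrist"); cv2.imwrite("pics/w4.png",im[:,:,::-1])
E
```

```text
t 9.37 pos [ 0.4551 -0.3176  0.1999] tooly [0.966 0.257 0.   ] toolz [ 0.257 -0.966 -0.002] F [ 1.8  20.09 11.02] w 0.0253 q [-0.26  0.38 -0.49 -0.   -0.69  2.09]
```

View pics/w4.png

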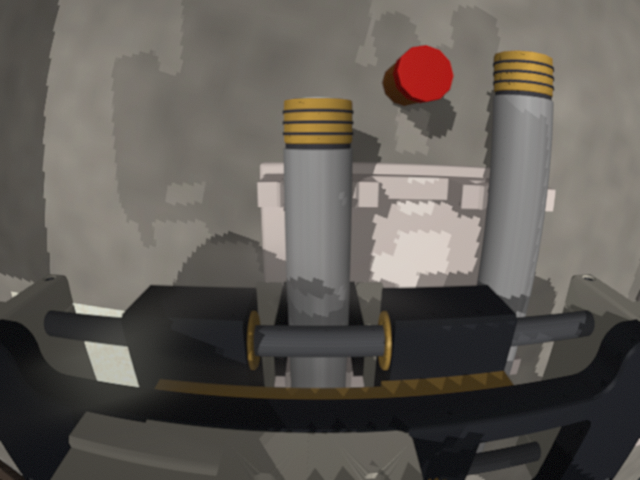

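The tube is gripped (width 25.3 mm), but there's about 20 N of side load, so the wrist camera's lateral calibration is a couple of millimetres off. I'll relieve that load, note the offset and lift.

Call:
{"method": "play_rows", "body": {
  "steps": [
    {"gripper":0.2,"tx":0,"ty":0,"tz":-0.06,"ax":0,"ay":0,"az":0},
    {"gripper":0.2,"tx":0,"ty":0,"tz":0,"ax":0,"ay":0,"az":0}
  ]
}}

```text
t: 9.58
eef_pos: [0.4551, -0.317, 0.2001]
ee_rot: [2.052, 1.57, 0.743]
force: [-0.1, 6.7, 4.2]
width: 0.0252
```

Call:
{"method": "play_rows", "body": {
  "steps": [
    {"gripper":0.2,"tx":-0.1,"ty":0,"tz":0,"ax":0,"ay":0,"az":0},
    {"gripper":0.2,"tx":-0.2,"ty":0,"tz":0,"ax":0,"ay":0,"az":0},
    {"gripper":0.2,"tx":-0.4,"ty":0,"tz":0,"ax":0,"ay":0,"az":0},
    {"gripper":0.2,"tx":-0.5,"ty":0,"tz":0,"ax":0,"ay":0,"az":0},
    {"gripper":0.2,"tx":-0.5,"ty":0,"tz":0,"ax":0,"ay":0,"az":0},
    {"gripper":0.2,"tx":0,"ty":0,"tz":0,"ax":0,"ay":0,"az":0},
    {"gripper":0.2,"tx":0,"ty":0,"tz":0,"ax":0,"ay":0,"az":0}
  ]
}}

```text
t: 10.17
eef_pos: [0.4553, -0.3178, 0.2431]
ee_rot: [1.035, 1.569, -0.275]
force: [-0.2, 0.5, -2.9]
width: 0.0252
```

```bash
python3 - <<'E'
from h import *
s,R=info()
im=optics.grab_frame("wrist"); cv2.imwrite("pics/w5.png",im[:,:,::-1])
E
```

```text
t 10.17 pos [ 0.4553 -0.3178  0.2431] tooly [0.966 0.258 0.002] toolz [ 0.258 -0.966  0.001] F [-0.25  0.46 -2.9 ] w 0.0252 q [-0.26  0.32 -0.46  0.   -0.79  2.09]
```

View pics/w5.png

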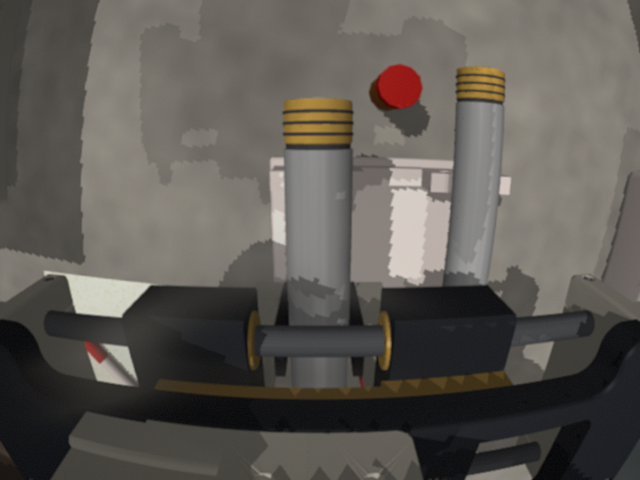

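```bash
python3 - <<'E'
from h import *
s,R=info()
def at(u,v,x):
    o,d=rayw(u,v,s); o=R.T@(o-s["eef_pos"]); d=R.T@d; return (o+d*(x-o[0])/d[0]).round(4)
for u,v,x in [(318.5,98,.146),(318.5,98,.150),(318.7,120,.159),(319,260,.159)]: print(at(u,v,x))
# top view cross check of target
E
```

```text
t 10.22 pos [ 0.4549 -0.3176  0.2423] tooly [0.966 0.258 0.001] toolz [ 0.258 -0.966  0.   ] F [-0.31  0.97 -2.92] w 0.0252 q [-0.26  0.32 -0.46 -0.   -0.79  2.09]
[0.146  0.0886 0.0017]
[0.15   0.0889 0.0017]
[0.159  0.0814 0.0017]
[0.159  0.0267 0.0019]
```

Call:
{"method": "play_rows", "body": {
  "newtons": 30,
  "steps": [
    {"gripper":0.2,"tx":-0.5,"ty":0,"tz":0,"ax":0,"ay":0,"az":0},
    {"gripper":0.2,"tx":-1,"ty":0,"tz":0,"ax":0,"ay":0,"az":0},
    {"gripper":0.2,"tx":-1,"ty":0,"tz":0,"ax":0,"ay":0,"az":0},
    {"gripper":0.2,"tx":-1,"ty":0,"tz":0,"ax":0,"ay":0,"az":0},
    {"gripper":0.2,"tx":-1,"ty":0,"tz":0,"ax":0,"ay":0,"az":0},
    {"gripper":0.2,"tx":-1,"ty":0,"tz":0,"ax":0,"ay":0,"az":0},
    {"gripper":0.2,"tx":0,"ty":0.22,"tz":-0.5,"ax":0,"ay":0,"az":0},
    {"gripper":0.2,"tx":0,"ty":0.45,"tz":-1,"ax":0,"ay":0,"az":0},
    {"gripper":0.2,"tx":0,"ty":0.45,"tz":-1,"ax":0,"ay":0,"az":0},
    {"gripper":0.2,"tx":0,"ty":0.45,"tz":-1,"ax":0,"ay":0,"az":0},
    {"gripper":0.2,"tx":0,"ty":0.45,"tz":-1,"ax":0,"ay":0,"az":0},
    {"gripper":0.2,"tx":0,"ty":0.45,"tz":-1,"ax":0,"ay":0,"az":0},
    {"gripper":0.2,"tx":0,"ty":0.45,"tz":-1,"ax":0,"ay":0,"az":0},
    {"gripper":0.2,"tx":0,"ty":0.45,"tz":-1,"ax":0,"ay":0,"az":0},
    {"gripper":0.2,"tx":0,"ty":0.45,"tz":-1,"ax":0,"ay":0,"az":0},
    {"gripper":0.2,"tx":0,"ty":0.45,"tz":-1,"ax":0,"ay":0,"az":0},
    {"gripper":0.2,"tx":0,"ty":0.45,"tz":-1,"ax":0,"ay":0,"az":0},
    {"gripper":0.2,"tx":0,"ty":0.45,"tz":-1,"ax":0,"ay":0,"az":0},
    {"gripper":0.2,"tx":0,"ty":0.45,"tz":-1,"ax":0,"ay":0,"az":0},
    {"gripper":0.2,"tx":0,"ty":0.45,"tz":-1,"ax":0,"ay":0,"az":0}
  ]
}}

```text
t: 11.88
eef_pos: [0.5141, 0.049, 0.3787]
ee_rot: [-1.565, 1.569, -2.874]
force: [0.1, -0.6, -3.7]
width: 0.0255
```

Call:
{"method": "play_rows", "body": {
  "steps": [
    {"gripper":0.2,"tx":0,"ty":0.45,"tz":-1,"ax":0,"ay":0,"az":0},
    {"gripper":0.2,"tx":0,"ty":0.45,"tz":-1,"ax":0,"ay":0,"az":0},
    {"gripper":0.2,"tx":0,"ty":0.45,"tz":-1,"ax":0,"ay":0,"az":0},
    {"gripper":0.2,"tx":0,"ty":0.45,"tz":-1,"ax":0,"ay":0,"az":0},
    {"gripper":0.2,"tx":0,"ty":0.45,"tz":-1,"ax":0,"ay":0,"az":0},
    {"gripper":0.2,"tx":0,"ty":0,"tz":0,"ax":0,"ay":0,"az":0}
  ]
}}

```text
t: 12.38
eef_pos: [0.5371, 0.1868, 0.3783]
ee_rot: [-1.649, 1.57, -2.955]
force: [0.4, 0.4, -2.7]
width: 0.0254
```

Call:
{"method": "play_rows", "body": {
  "steps": [
    {"gripper":0.2,"tx":0,"ty":0,"tz":0,"ax":0.5,"ay":0,"az":0},
    {"gripper":0.2,"tx":0,"ty":0,"tz":0,"ax":1,"ay":0,"az":0},
    {"gripper":0.2,"tx":0,"ty":0,"tz":0,"ax":1,"ay":0,"az":0},
    {"gripper":0.2,"tx":0,"ty":0,"tz":0,"ax":1,"ay":0,"az":0},
    {"gripper":0.2,"tx":0,"ty":0,"tz":0,"ax":1,"ay":0,"az":0},
    {"gripper":0.2,"tx":0,"ty":0,"tz":0,"ax":1,"ay":0,"az":0},
    {"gripper":0.2,"tx":0,"ty":0,"tz":0,"ax":1,"ay":0,"az":0},
    {"gripper":0.2,"tx":0,"ty":0,"tz":0,"ax":1,"ay":0,"az":0},
    {"gripper":0.2,"tx":0,"ty":0,"tz":0,"ax":1,"ay":0,"az":0},
    {"gripper":0.2,"tx":0,"ty":0,"tz":0,"ax":1,"ay":0,"az":0},
    {"gripper":0.2,"tx":0,"ty":0,"tz":0,"ax":1,"ay":0,"az":0},
    {"gripper":0.2,"tx":0,"ty":0,"tz":0,"ax":1,"ay":0,"az":0},
    {"gripper":0.2,"tx":0,"ty":0,"tz":0,"ax":1,"ay":0,"az":0},
    {"gripper":0.2,"tx":0,"ty":0,"tz":0,"ax":1,"ay":0,"az":0},
    {"gripper":0.2,"tx":0,"ty":0,"tz":0,"ax":1,"ay":0,"az":0},
    {"gripper":0.2,"tx":0,"ty":0,"tz":0,"ax":1,"ay":0,"az":0},
    {"gripper":0.2,"tx":0,"ty":0,"tz":0,"ax":0.66,"ay":0,"az":0},
    {"gripper":0.2,"tx":0,"ty":0,"tz":0,"ax":0,"ay":0,"az":0},
    {"gripper":0.2,"tx":0,"ty":0,"tz":0,"ax":0,"ay":0,"az":0}
  ]
}}

```text
t: 13.97
eef_pos: [0.5363, 0.1829, 0.3788]
ee_rot: [0.384, 1.569, -2.615]
force: [0.1, -0.4, -3.3]
width: 0.0253
```

```bash
python3 - <<'E'
from h import *
s,R=info(jaw=np.radians(8),pos=[.5347,.1828,.3])
im=optics.grab_frame("wrist"); cv2.imwrite("pics/w6.png",im[:,:,::-1])
E
```

```text
t 13.97 pos [0.5363 0.1829 0.3788] tooly [ 0.142 -0.99   0.001] toolz [-0.99  -0.142  0.001] F [ 0.08 -0.36 -3.27] w 0.0253 q [ 0.67  0.2  -0.27 -0.   -1.1  -0.53]
 turn units False [-2.997e+01  1.000e-02  2.000e-02]
 turn units True [ 0.03  0.01 -0.01]
 shift units in tool now [ 3.15 -0.01  0.06]
 shift in target frame False [ 3.15  0.01 -0.06]
 shift in target frame True [ 3.15 -0.01  0.06]
```

View pics/w6.png

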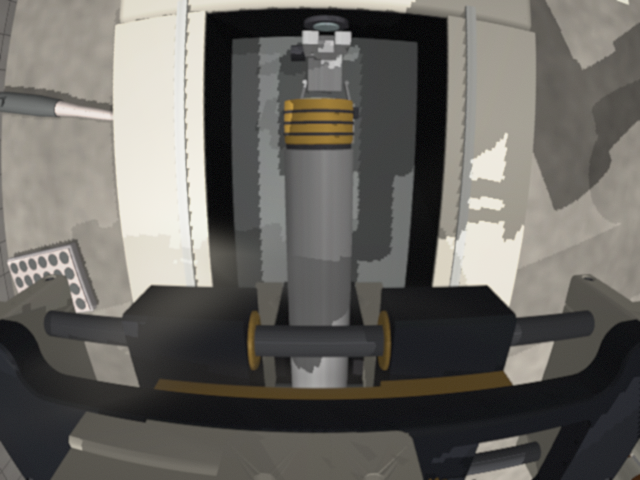

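```bash
python3 - <<'E'
from h import *
s,R=info()
def at(u,v,z):
    o,d=rayw(u,v,s); o=R.T@(o-s["eef_pos"]); d=R.T@d; x=s["eef_pos"][2]-z; return (o+d*(x-o[0])/d[0]).round(4)
for u,v,z in [(326.7,38,.122),(326.7,38,.13),(326.5,18,.122),(318.5,98,.219)]: print(u,v,at(u,v,z))
im=cv2.imread("pics/w6.png")
cv2.imwrite("pics/w6b.png",cv2.resize(im[0:160,250:410],None,fx=4.8,fy=3.7,interpolation=cv2.INTER_CUBIC))
for q in ("stop_guide","springs"):
    for r in finder.pinpoint(q,"wrist"):
        v,u=r["location"]; print(q,r["confidence"],u,v,at(u,v,.122),planew(u,v,s,.122))
E
```

```text
t 14.02 pos [0.5363 0.1829 0.379 ] tooly [ 0.142 -0.99   0.   ] toolz [-0.99  -0.142  0.001] F [ 0.78 -0.39 -2.67] w 0.0251 q [ 0.67  0.2  -0.27 -0.   -1.1  -0.53]
326.7 38 [0.257  0.1394 0.0051]
326.7 38 [0.249  0.1374 0.0049]
326.5 18 [0.257  0.1531 0.005 ]
318.5 98 [0.16   0.0918 0.    ]
stop_guide 0.58 327.3 32.4 [0.257  0.1432 0.0055] [0.55100516 0.04022986 0.122     ]
springs 0.77 322.5 85.4 [0.257  0.108  0.0025] [0.54897732 0.07548941 0.122     ]
```

View pics/w6b.png

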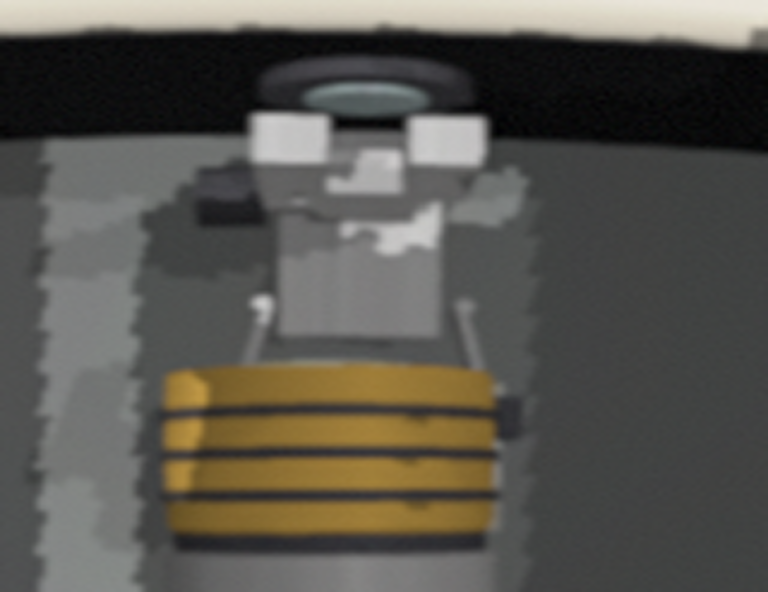

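The fork, spring tips and V-block edges all fall on one line after the 2 mm camera bias: yaw is about 7.8° and the seat is at about (0.5376, 0.160). I'll correct for that and go down.

Call:
{"method": "play_rows", "body": {
  "steps": [
    {"gripper":0.2,"tx":0.5,"ty":-0.1,"tz":0.08,"ax":0.06,"ay":0,"az":0},
    {"gripper":0.2,"tx":0.8,"ty":0,"tz":0,"ax":0,"ay":0,"az":0},
    {"gripper":0.2,"tx":0.8,"ty":0,"tz":0,"ax":0,"ay":0,"az":0},
    {"gripper":0.2,"tx":0.8,"ty":0,"tz":0,"ax":0,"ay":0,"az":0},
    {"gripper":0.2,"tx":0.4,"ty":0,"tz":0,"ax":0,"ay":0,"az":0},
    {"gripper":0.2,"tx":0.2,"ty":0,"tz":0,"ax":0,"ay":0,"az":0},
    {"gripper":0.2,"tx":0,"ty":0,"tz":0,"ax":0,"ay":0,"az":0}
  ]
}}

```text
t: 14.7
eef_pos: [0.5341, 0.1851, 0.2914]
ee_rot: [0.563, 1.569, -2.444]
force: [-0.3, 0.4, -2.8]
width: 0.0253
```

```bash
python3 - <<'E'
from h import *
s,R=info()
for n in("wrist","side"):
    im=optics.grab_frame(n); cv2.imwrite(f"pics/{n}7.png",im[:,:,::-1])
    if n=="side": cv2.imwrite("pics/side7.png",cv2.resize(im[100:280,210:430],None,fx=3.5,fy=3.3,interpolation=cv2.INTER_CUBIC)[:,:,::-1])
E
```

```text
t 14.7 pos [0.5341 0.1851 0.2914] tooly [ 0.134 -0.991  0.001] toolz [-0.991 -0.134  0.001] F [-0.32  0.37 -2.77] w 0.0253 q [ 0.68  0.28 -0.38  0.   -0.91 -0.55]
```

View pics/wrist7.png

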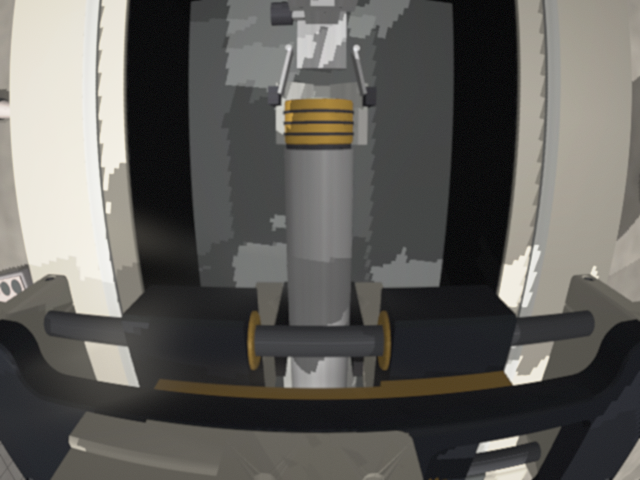

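View pics/side7.png

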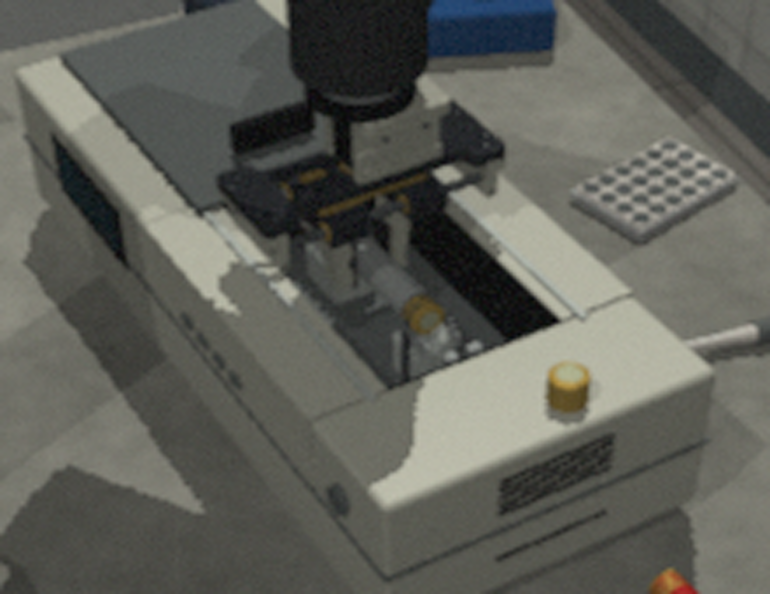

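```bash
python3 - <<'E'
from h import *
im=cv2.imread("pics/wrist7.png")
cv2.imwrite("pics/w7b.png",cv2.resize(im[0:160,250:400],None,fx=5,fy=3.7,interpolation=cv2.INTER_CUBIC))
E
```

```text
(no output)
```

View pics/w7b.png

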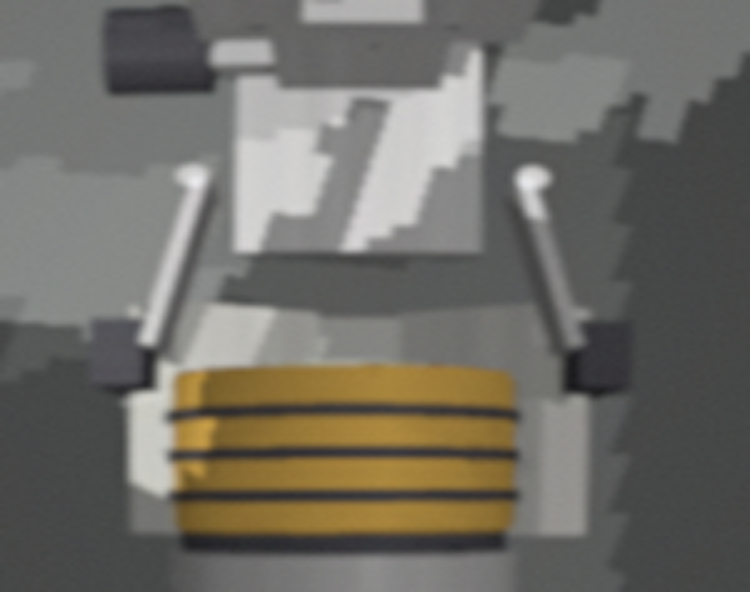

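Call:
{"method": "play_rows", "body": {
  "steps": [
    {"gripper":0.2,"tx":0.1,"ty":0,"tz":0.03,"ax":0,"ay":0,"az":0},
    {"gripper":0.2,"tx":0.1,"ty":0,"tz":0,"ax":0,"ay":0,"az":0},
    {"gripper":0.2,"tx":0.06,"ty":0,"tz":0,"ax":0,"ay":0,"az":0},
    {"gripper":0.2,"tx":0.04,"ty":0,"tz":0,"ax":0,"ay":0,"az":0},
    {"gripper":0.2,"tx":0,"ty":0,"tz":0,"ax":0,"ay":0,"az":0}
  ]
}}

```text
t: 15.22
eef_pos: [0.5333, 0.1851, 0.2846]
ee_rot: [-0.781, 1.571, 2.495]
force: [-0.5, -0.2, -2.3]
width: 0.0247
```

```bash
python3 - <<'E'
from h import *
s,R=info(); print("Ftool",(R.T@s["force"]).round(2),"M",(R.T@s["moment"]).round(3))
E
```

```text
t 15.22 pos [0.5333 0.1851 0.2846] tooly [ 0.133 -0.991 -0.   ] toolz [-0.991 -0.133  0.   ] F [-0.48 -0.23 -2.26] w 0.0247 q [ 0.68  0.29 -0.39 -0.   -0.89 -0.55]
Ftool [2.26 0.17 0.51] M [-0.022  0.084 -0.04 ]
```

Call:
{"method": "play_rows", "body": {
  "steps": [
    {"gripper":0.2,"tx":0.04,"ty":0,"tz":0,"ax":0,"ay":0,"az":0},
    {"gripper":0.2,"tx":0.02,"ty":0,"tz":0,"ax":0,"ay":0,"az":0},
    {"gripper":0.2,"tx":0,"ty":0,"tz":0,"ax":0,"ay":0,"az":0}
  ]
}}

```text
t: 15.47
eef_pos: [0.5333, 0.1851, 0.2831]
ee_rot: [0.574, 1.571, -2.434]
force: [-0.6, -0.3, -3.7]
width: 0.0254
```

```bash
python3 - <<'E'
from h import *
s,R=info(); print("Ftool",(R.T@s["force"]).round(2),"M",(R.T@s["moment"]).round(3))
E
```

```text
t 15.47 pos [0.5333 0.1851 0.2831] tooly [ 0.133 -0.991  0.   ] toolz [-0.991 -0.133  0.   ] F [-0.64 -0.26 -3.74] w 0.0254 q [ 0.68  0.29 -0.39  0.   -0.89 -0.55]
Ftool [3.74 0.17 0.67] M [ 0.006 -0.014 -0.14 ]
```

Call:
{"method": "play_rows", "body": {
  "steps": [
    {"gripper":0.2,"tx":0.04,"ty":0,"tz":0,"ax":0,"ay":0,"az":0},
    {"gripper":0.2,"tx":0,"ty":0,"tz":0,"ax":0,"ay":0,"az":0}
  ]
}}

```text
t: 15.63
eef_pos: [0.5334, 0.1851, 0.2825]
ee_rot: [-3.022, 1.57, 0.254]
force: [-1.2, 0.2, 0.1]
width: 0.0252
```

Call:
{"method": "play_rows", "body": {
  "steps": [
    {"gripper":0.2,"tx":0.04,"ty":0,"tz":0,"ax":0,"ay":0,"az":0},
    {"gripper":0.2,"tx":0,"ty":0,"tz":0,"ax":0,"ay":0,"az":0}
  ]
}}

```text
t: 15.8
eef_pos: [0.5334, 0.1851, 0.2824]
ee_rot: [-3.119, 1.57, 0.156]
force: [-5.0, -0.5, 8.6]
width: 0.0248
```

```bash
python3 - <<'E'
from h import *
s,R=info(); print("Ftool",(R.T@s["force"]).round(2),"M",(R.T@s["moment"]).round(3))
E
```

```text
t 15.8 pos [0.5334 0.1851 0.2824] tooly [ 0.134 -0.991 -0.   ] toolz [-0.991 -0.134 -0.001] F [-5.02 -0.51  8.58] w 0.0248 q [ 0.68  0.29 -0.4   0.   -0.89 -0.55]
Ftool [-8.59 -0.16  5.04] M [ 0.072 -1.762 -0.046]
```

Seated contact at TCP z≈0.2825. I'll back off slightly, let go so the tube settles in the V-blocks, and regrip lightly for the slide.

Call:
{"method": "play_rows", "body": {
  "steps": [
    {"gripper":0.2,"tx":-0.04,"ty":0,"tz":0.02,"ax":0,"ay":0,"az":0},
    {"gripper":0.45,"tx":0,"ty":0,"tz":0,"ax":0,"ay":0,"az":0},
    {"gripper":0.45,"tx":0,"ty":0,"tz":0,"ax":0,"ay":0,"az":0},
    {"gripper":0.45,"tx":0,"ty":0,"tz":0,"ax":0,"ay":0,"az":0}
  ]
}}

```text
t: 16.13
eef_pos: [0.533, 0.1851, 0.2822]
ee_rot: [-2.9, 1.57, 0.375]
force: [-0.1, -0.9, 0.2]
width: 0.0376
```

```bash
python3 - <<'E'
from h import *
s,R=info(); print("Ftool",(R.T@s["force"]).round(2),"M",(R.T@s["moment"]).round(3))
im=optics.grab_frame("wrist"); cv2.imwrite("pics/w8.png",im[:,:,::-1])
E
```

```text
t 16.13 pos [0.533  0.1851 0.2822] tooly [ 0.134 -0.991 -0.   ] toolz [-0.991 -0.134 -0.   ] F [-0.12 -0.86  0.19] w 0.0376 q [ 0.68  0.29 -0.4   0.   -0.89 -0.55]
Ftool [-0.19  0.83  0.23] M [-0.002  0.068 -0.065]
```

View pics/w8.png

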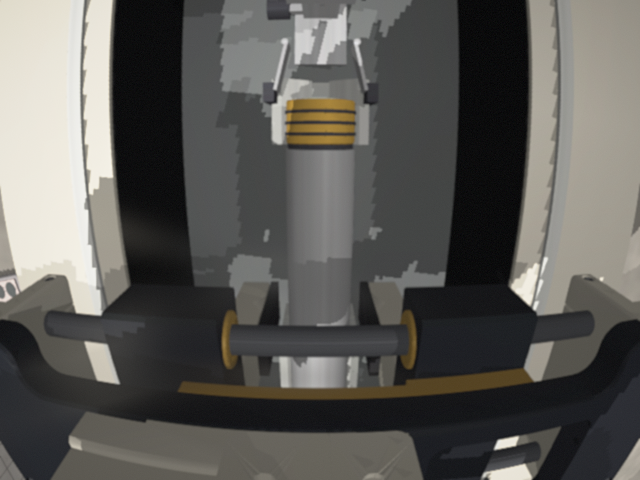

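Call:
{"method": "play_rows", "body": {
  "newtons": 14,
  "steps": [
    {"gripper":0.2,"tx":0,"ty":0,"tz":0,"ax":0,"ay":0,"az":0},
    {"gripper":0.2,"tx":0,"ty":0,"tz":0,"ax":0,"ay":0,"az":0},
    {"gripper":0.2,"tx":0,"ty":0,"tz":0,"ax":0,"ay":0,"az":0},
    {"gripper":0.2,"tx":0,"ty":0,"tz":0,"ax":0,"ay":0,"az":0}
  ]
}}

```text
t: 16.52
eef_pos: [0.533, 0.1851, 0.2822]
ee_rot: [-2.871, 1.57, 0.405]
force: [2.4, 0.2, -0.2]
width: 0.0252
```

```bash
python3 - <<'E'
from h import *
s,R=info(); print("Ftool",(R.T@s["force"]).round(2),"M",(R.T@s["moment"]).round(3))
E
```

```text
t 16.52 pos [0.533  0.1851 0.2822] tooly [ 0.133 -0.991 -0.   ] toolz [-0.991 -0.133 -0.   ] F [ 2.39  0.17 -0.21] w 0.0252 q [ 0.68  0.29 -0.4   0.   -0.89 -0.55]
Ftool [ 0.21  0.15 -2.39] M [-0.002  0.483 -0.059]
```

Call:
{"method": "play_rows", "body": {
  "steps": [
    {"gripper":0.2,"tx":0,"ty":0.1,"tz":0,"ax":0,"ay":0,"az":0},
    {"gripper":0.2,"tx":0,"ty":0.1,"tz":0,"ax":0,"ay":0,"az":0},
    {"gripper":0.2,"tx":0,"ty":0.1,"tz":0,"ax":0,"ay":0,"az":0},
    {"gripper":0.2,"tx":0,"ty":0.1,"tz":0,"ax":0,"ay":0,"az":0}
  ]
}}

```text
t: 16.85
eef_pos: [0.5343, 0.175, 0.2822]
ee_rot: [-2.67, 1.57, 0.605]
force: [1.6, 1.9, -1.7]
width: 0.0258
```

Call:
{"method": "play_rows", "body": {
  "steps": [
    {"gripper":0.2,"tx":0,"ty":0.1,"tz":0,"ax":0,"ay":0,"az":0},
    {"gripper":0.2,"tx":0,"ty":0.1,"tz":0,"ax":0,"ay":0,"az":0}
  ]
}}

```text
t: 17.02
eef_pos: [0.535, 0.1699, 0.2822]
ee_rot: [-2.749, 1.571, 0.526]
force: [0.6, 1.7, -1.3]
width: 0.0255
```

```bash
python3 - <<'E'
from h import *
s,R=info(); print("Ftool",(R.T@s["force"]).round(2),"M",(R.T@s["moment"]).round(3))
im=optics.grab_frame("wrist"); cv2.imwrite("pics/w9.png",im[:,:,::-1])
E
```

```text
t 17.02 pos [0.535  0.1699 0.2822] tooly [ 0.133 -0.991 -0.   ] toolz [-0.991 -0.133 -0.   ] F [ 0.63  1.72 -1.26] w 0.0255 q [ 0.66  0.28 -0.4   0.   -0.88 -0.52]
Ftool [ 1.26 -1.63 -0.85] M [-0.041  0.596 -0.581]
```

View pics/w9.png

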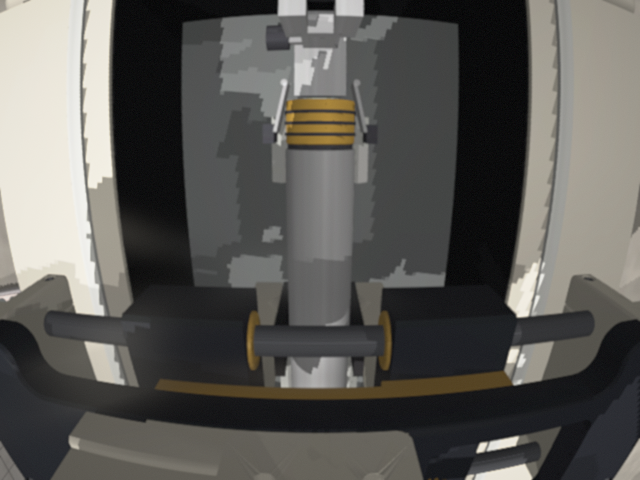

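Call:
{"method": "play_rows", "body": {
  "steps": [
    {"gripper":0.2,"tx":0,"ty":0.06,"tz":0,"ax":0,"ay":0,"az":0},
    {"gripper":0.2,"tx":0,"ty":0.06,"tz":0,"ax":0,"ay":0,"az":0},
    {"gripper":0.2,"tx":0,"ty":0.06,"tz":0,"ax":0,"ay":0,"az":0}
  ]
}}

```text
t: 17.32
eef_pos: [0.5355, 0.1661, 0.2822]
ee_rot: [-2.06, 1.57, 1.215]
force: [0.4, 4.6, -1.3]
width: 0.0254
```

Call:
{"method": "play_rows", "body": {
  "steps": [
    {"gripper":0.2,"tx":0,"ty":0.06,"tz":0,"ax":0,"ay":0,"az":0},
    {"gripper":0.2,"tx":0,"ty":0.06,"tz":0,"ax":0,"ay":0,"az":0}
  ]
}}

```text
t: 17.48
eef_pos: [0.5359, 0.1628, 0.2822]
ee_rot: [-2.476, 1.57, 0.8]
force: [1.9, 3.6, -1.8]
width: 0.0256
```

```bash
python3 - <<'E'
from h import *
s,R=info(); print("Ftool",(R.T@s["force"]).round(2),"M",(R.T@s["moment"]).round(3))
im=optics.grab_frame("wrist"); cv2.imwrite("pics/w10.png",im[:,:,::-1])
E
```

```text
t 17.48 pos [0.5359 0.1628 0.2822] tooly [ 0.134 -0.991 -0.   ] toolz [-0.991 -0.134 -0.   ] F [ 1.91  3.61 -1.79] w 0.0256 q [ 0.64  0.28 -0.4  -0.   -0.88 -0.51]
Ftool [ 1.8  -3.32 -2.38] M [ 0.035  0.562 -1.325]
```

View pics/w10.png

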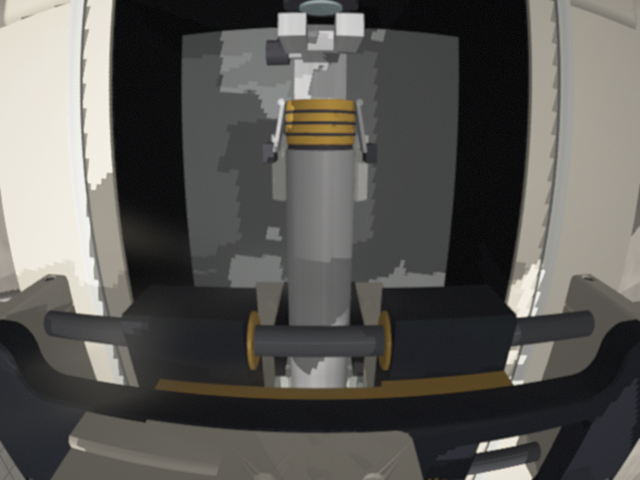

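```bash
python3 - <<'E'
from h import *
s,R=info()
def at(u,v,z):
    o,d=rayw(u,v,s); o=R.T@(o-s["eef_pos"]); d=R.T@d; x=s["eef_pos"][2]-z; return (o+d*(x-o[0])/d[0])[1]
for v,z in [(38,.125),(38,.13),(38,.135),(38,.14),(38,.145),(52,.122),(52,.115),(52,.11),(98,.135),(98,.13)]: print(v,z,round(at(320,v,z),4))
im=cv2.imread("pics/w10.png")
cv2.imwrite("pics/w10b.png",cv2.resize(im[0:150,250:400],None,fx=5,fy=4,interpolation=cv2.INTER_CUBIC))
E
```

```text
t 17.53 pos [0.5359 0.1625 0.2822] tooly [ 0.134 -0.991  0.   ] toolz [-0.991 -0.134 -0.   ] F [ 1.68  1.89 -1.83] w 0.0253 q [ 0.64  0.28 -0.41  0.   -0.88 -0.51]
38 0.125 0.1145
38 0.13 0.1132
38 0.135 0.112
38 0.14 0.1108
38 0.145 0.1095
52 0.122 0.1097
52 0.115 0.1111
52 0.11 0.1122
98 0.135 0.0908
98 0.13 0.0912
```

View pics/w10b.png

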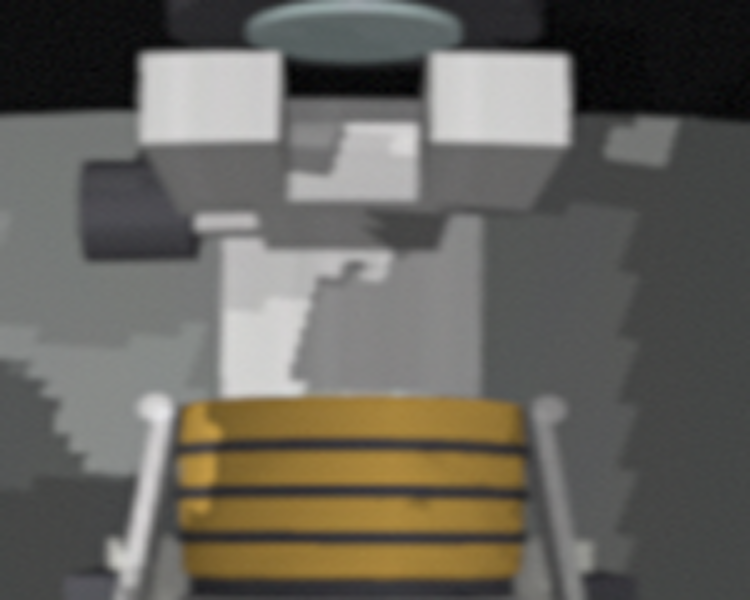

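The fork face is about 20 mm ahead of the tube end. I'll go 13 mm at a gentle pace, then switch to fine steps.

Call:
{"method": "play_rows", "body": {
  "steps": [
    {"gripper":0.2,"tx":0,"ty":0.06,"tz":0,"ax":0,"ay":0,"az":0},
    {"gripper":0.2,"tx":0,"ty":0.06,"tz":0,"ax":0,"ay":0,"az":0},
    {"gripper":0.2,"tx":0,"ty":0.06,"tz":0,"ax":0,"ay":0,"az":0},
    {"gripper":0.2,"tx":0,"ty":0.06,"tz":0,"ax":0,"ay":0,"az":0}
  ]
}}

```text
t: 17.87
eef_pos: [0.5367, 0.1567, 0.2822]
ee_rot: [-2.665, 1.571, 0.61]
force: [1.0, 3.4, -0.4]
width: 0.0256
```

Call:
{"method": "play_rows", "body": {
  "steps": [
    {"gripper":0.2,"tx":0,"ty":0.06,"tz":0,"ax":0,"ay":0,"az":0},
    {"gripper":0.2,"tx":0,"ty":0.06,"tz":0,"ax":0,"ay":0,"az":0},
    {"gripper":0.2,"tx":0,"ty":0.06,"tz":0,"ax":0,"ay":0,"az":0},
    {"gripper":0.2,"tx":0,"ty":0.06,"tz":0,"ax":0,"ay":0,"az":0}
  ]
}}

```text
t: 18.2
eef_pos: [0.5375, 0.1507, 0.2822]
ee_rot: [-2.557, 1.571, 0.719]
force: [1.2, 4.6, -0.2]
width: 0.0258
```

```bash
python3 - <<'E'
from h import *
s,R=info(); print("Ftool",(R.T@s["force"]).round(2),"M",(R.T@s["moment"]).round(3))
im=optics.grab_frame("wrist"); cv2.imwrite("pics/w11b.png",cv2.resize(im[0:150,250:400],None,fx=5,fy=4,interpolation=cv2.INTER_CUBIC)[:,:,::-1])
E
```

```text
t 18.2 pos [0.5375 0.1507 0.2822] tooly [ 0.133 -0.991 -0.   ] toolz [-0.991 -0.133 -0.   ] F [ 1.16  4.56 -0.23] w 0.0258 q [ 0.62  0.28 -0.41 -0.   -0.88 -0.49]
Ftool [ 0.23 -4.36 -1.76] M [ 0.08   0.674 -1.435]
```

View pics/w11b.png

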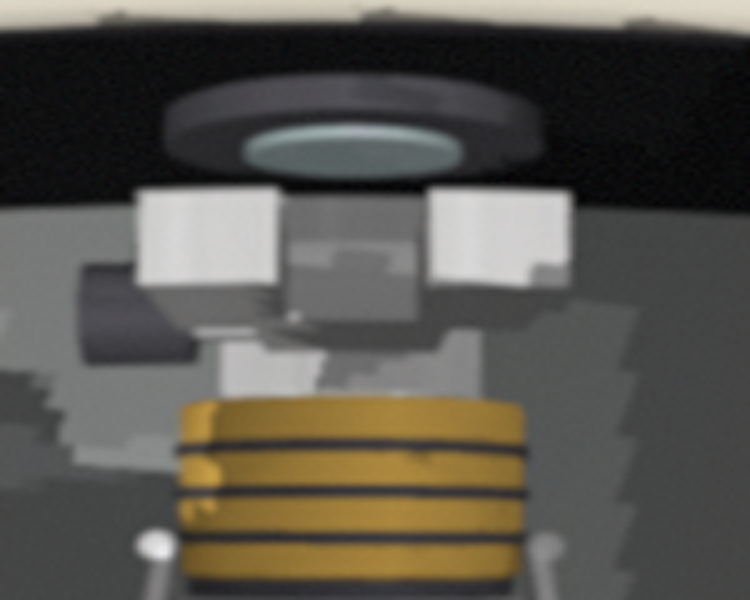

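Call:
{"method": "play_rows", "body": {
  "steps": [
    {"gripper":0.2,"tx":0,"ty":0.05,"tz":0,"ax":0,"ay":0,"az":0},
    {"gripper":0.2,"tx":0,"ty":0.05,"tz":0,"ax":0,"ay":0,"az":0},
    {"gripper":0.2,"tx":0,"ty":0.04,"tz":0,"ax":0,"ay":0,"az":0},
    {"gripper":0.2,"tx":0,"ty":0.03,"tz":0,"ax":0,"ay":0,"az":0},
    {"gripper":0.2,"tx":0,"ty":0.02,"tz":0,"ax":0,"ay":0,"az":0}
  ]
}}

```text
t: 18.67
eef_pos: [0.5381, 0.1461, 0.2822]
ee_rot: [-2.466, 1.571, 0.81]
force: [0.7, 4.2, -1.3]
width: 0.0257
```

```bash
python3 - <<'E'
from h import *
s,R=info(); print("Ftool",(R.T@s["force"]).round(2),"M",(R.T@s["moment"]).round(3))
im=optics.grab_frame("wrist"); cv2.imwrite("pics/w12b.png",cv2.resize(im[0:150,250:400],None,fx=5,fy=4,interpolation=cv2.INTER_CUBIC)[:,:,::-1])
E
```

```text
t 18.67 pos [0.5381 0.1461 0.2822] tooly [ 0.133 -0.991 -0.   ] toolz [-0.991 -0.133 -0.   ] F [ 0.74  4.21 -1.33] w 0.0257 q [ 0.62  0.28 -0.41 -0.   -0.88 -0.48]
Ftool [ 1.33 -4.07 -1.3 ] M [ 0.029  0.656 -1.436]
```

View pics/w12b.png

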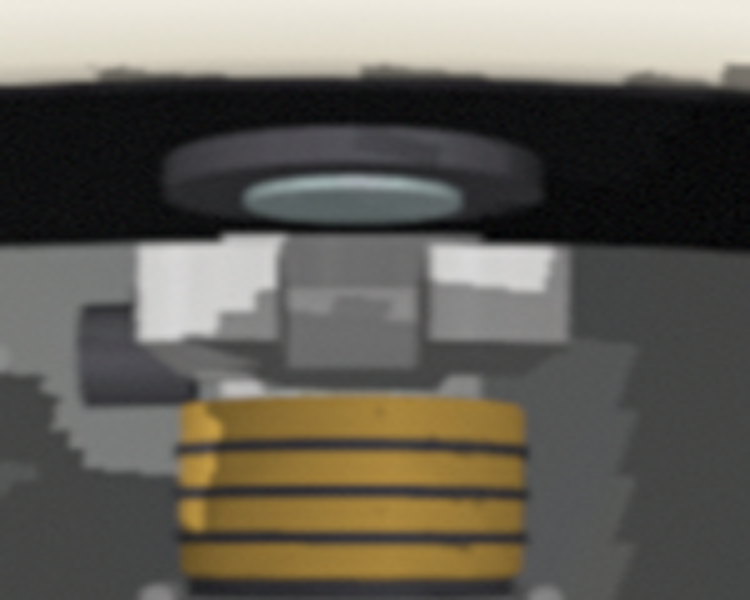

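Call:
{"method": "play_rows", "body": {
  "steps": [
    {"gripper":0.2,"tx":0,"ty":0.02,"tz":0,"ax":0,"ay":0,"az":0},
    {"gripper":0.2,"tx":0,"ty":0.02,"tz":0,"ax":0,"ay":0,"az":0},
    {"gripper":0.2,"tx":0,"ty":0.02,"tz":0,"ax":0,"ay":0,"az":0},
    {"gripper":0.2,"tx":0,"ty":0.02,"tz":0,"ax":0,"ay":0,"az":0}
  ]
}}

```text
t: 19.05
eef_pos: [0.5384, 0.1442, 0.2822]
ee_rot: [-2.57, 1.571, 0.705]
force: [1.0, 3.8, -0.7]
width: 0.0254
```

Call:
{"method": "play_rows", "body": {
  "steps": [
    {"gripper":0.2,"tx":0,"ty":0.02,"tz":0,"ax":0,"ay":0,"az":0},
    {"gripper":0.2,"tx":0,"ty":0.02,"tz":0,"ax":0,"ay":0,"az":0}
  ]
}}

```text
t: 19.22
eef_pos: [0.5385, 0.1432, 0.2822]
ee_rot: [-2.718, 1.571, 0.557]
force: [1.1, 3.4, -0.8]
width: 0.0257
```

```bash
python3 - <<'E'
from h import *
s,R=info(); print("Ftool",(R.T@s["force"]).round(2),"M",(R.T@s["moment"]).round(3))
E
```

```text
t 19.22 pos [0.5385 0.1432 0.2822] tooly [ 0.133 -0.991 -0.   ] toolz [-0.991 -0.133 -0.   ] F [ 1.08  3.44 -0.75] w 0.0257 q [ 0.61  0.28 -0.41  0.   -0.88 -0.48]
Ftool [ 0.75 -3.27 -1.53] M [-0.008  0.605 -1.513]
```

Still sliding at about 4 N. From here I'll take single 0.4–0.5 mm steps and check the force after each.

Call:
{"method": "play_rows", "body": {
  "steps": [
    {"gripper":0.2,"tx":0,"ty":0.02,"tz":0,"ax":0,"ay":0,"az":0}
  ]
}}

```text
t: 19.3
eef_pos: [0.5386, 0.1426, 0.2822]
ee_rot: [3.084, 1.571, 0.076]
force: [1.5, 5.5, -1.5]
width: 0.0255
```

Call:
{"method": "play_rows", "body": {
  "steps": [
    {"gripper":0.2,"tx":0,"ty":0.015,"tz":0,"ax":0,"ay":0,"az":0}
  ]
}}

```text
t: 19.38
eef_pos: [0.5386, 0.1423, 0.2822]
ee_rot: [-2.945, 1.571, 0.331]
force: [1.0, 4.2, -1.6]
width: 0.0254
```

Call:
{"method": "play_rows", "body": {
  "steps": [
    {"gripper":0.2,"tx":0,"ty":0.015,"tz":0,"ax":0,"ay":0,"az":0}
  ]
}}

```text
t: 19.47
eef_pos: [0.5387, 0.1419, 0.2822]
ee_rot: [-1.575, 1.571, 1.701]
force: [1.5, 5.6, -0.2]
width: 0.0254
```

Call:
{"method": "play_rows", "body": {
  "steps": [
    {"gripper":0.2,"tx":0,"ty":0.015,"tz":0,"ax":0,"ay":0,"az":0}
  ]
}}

```text
t: 19.55
eef_pos: [0.5387, 0.1418, 0.2822]
ee_rot: [-1.948, 1.57, 1.328]
force: [-0.8, 7.9, 0.1]
width: 0.0255
```

Call:
{"method": "play_rows", "body": {
  "steps": [
    {"gripper":0.2,"tx":0,"ty":0.015,"tz":0,"ax":0,"ay":0,"az":0}
  ]
}}

```text
t: 19.63
eef_pos: [0.5387, 0.1417, 0.2822]
ee_rot: [-1.871, 1.57, 1.405]
force: [-0.3, 8.4, -0.6]
width: 0.0257
```

```bash
python3 - <<'E'
from h import *
s,R=info(); print("Ftool",(R.T@s["force"]).round(2),"M",(R.T@s["moment"]).round(3))
im=optics.grab_frame("wrist"); cv2.imwrite("pics/w13b.png",cv2.resize(im[0:150,250:400],None,fx=5,fy=4,interpolation=cv2.INTER_CUBIC)[:,:,::-1])
E
```

```text
t 19.63 pos [0.5387 0.1417 0.2822] tooly [ 0.133 -0.991 -0.001] toolz [-0.991 -0.133 -0.   ] F [-0.35  8.37 -0.65] w 0.0257 q [ 0.61  0.28 -0.41 -0.   -0.88 -0.47]
Ftool [ 0.66 -8.34 -0.77] M [ 0.064  0.105 -3.389]
```

View pics/w13b.png

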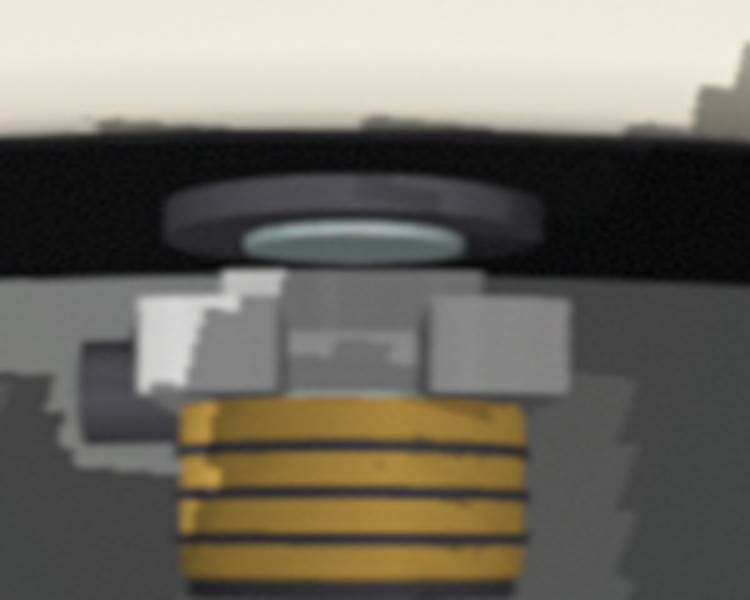

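Call:
{"method": "play_rows", "body": {
  "steps": [
    {"gripper":0.2,"tx":0,"ty":0.01,"tz":0,"ax":0,"ay":0,"az":0}
  ]
}}

```text
t: 19.77
eef_pos: [0.5387, 0.1416, 0.2822]
ee_rot: [-1.841, 1.569, 1.434]
force: [-0.8, 10.0, -0.6]
width: 0.0254
```

```bash
python3 - <<'E'
from h import *
s,R=info(); print("Ftool",(R.T@s["force"]).round(2),"M",(R.T@s["moment"]).round(3))
E
```

```text
t 19.77 pos [0.5387 0.1416 0.2822] tooly [ 0.133 -0.991 -0.001] toolz [-0.991 -0.133 -0.   ] F [-0.81 10.03 -0.63] w 0.0254 q [ 0.61  0.28 -0.41 -0.   -0.88 -0.47]
Ftool [  0.65 -10.05  -0.54] M [ 0.04   0.021 -3.599]
```

It's solid: the position has stalled while the force climbed from 4.5 to 10 N, of which about 5.5 N is on the stop. Letting go, with no back-off.

Call:
{"method": "play_rows", "body": {
  "steps": [
    {"gripper":0.5,"tx":0,"ty":0,"tz":0,"ax":0,"ay":0,"az":0},
    {"gripper":0.5,"tx":0,"ty":0,"tz":0,"ax":0,"ay":0,"az":0},
    {"gripper":0.5,"tx":0,"ty":0,"tz":0,"ax":0,"ay":0,"az":0},
    {"gripper":0.5,"tx":0,"ty":0,"tz":0,"ax":0,"ay":0,"az":0},
    {"gripper":0.5,"tx":0,"ty":0,"tz":0,"ax":0,"ay":0,"az":0}
  ]
}}

```text
t: 20.18
eef_pos: [0.5387, 0.1405, 0.2821]
ee_rot: [0.695, 1.57, -2.313]
force: [-0.0, 0.7, -0.9]
width: 0.0436
```

Call:
{"method": "play_rows", "body": {
  "steps": [
    {"gripper":0.5,"tx":-0.2,"ty":0,"tz":0,"ax":0,"ay":0,"az":0},
    {"gripper":0.5,"tx":-0.6,"ty":0,"tz":0,"ax":0,"ay":0,"az":0},
    {"gripper":0.5,"tx":-1,"ty":0,"tz":0,"ax":0,"ay":0,"az":0},
    {"gripper":0.5,"tx":-1,"ty":0,"tz":0,"ax":0,"ay":0,"az":0},
    {"gripper":0.5,"tx":-1,"ty":0,"tz":0,"ax":0,"ay":0,"az":0},
    {"gripper":0.5,"tx":0,"ty":0,"tz":0,"ax":0,"ay":0,"az":0},
    {"gripper":0.5,"tx":0,"ty":0,"tz":0,"ax":0,"ay":0,"az":0}
  ]
}}

```text
t: 20.77
eef_pos: [0.539, 0.141, 0.3791]
ee_rot: [-2.723, 1.567, 0.552]
force: [-0.8, -0.2, -1.2]
width: 0.0438
```

```bash
python3 - <<'E'
from h import *
s,R=info()
im=optics.grab_frame("wrist"); cv2.imwrite("pics/w14.png",im[:,:,::-1])
for r in finder.pinpoint("tube","wrist")+finder.pinpoint("springs","wrist"): print(r)
im=optics.grab_frame("top"); cv2.imwrite("pics/top14.png",cv2.resize(im[120:290,100:350],None,fx=3,fy=3,interpolation=cv2.INTER_CUBIC)[:,:,::-1])
E
```

```text
t 20.77 pos [0.539  0.141  0.3791] tooly [ 0.133 -0.991 -0.001] toolz [-0.991 -0.133 -0.003] F [-0.78 -0.16 -1.24] w 0.0438 q [ 0.61  0.18 -0.29  0.   -1.09 -0.47]
{'location': [241.7, 320.8], 'confidence': 0.7}
```

View pics/w14.png

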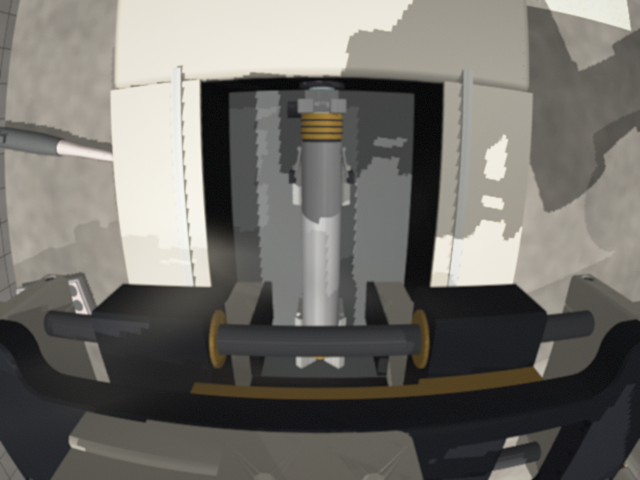

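View pics/top14.png

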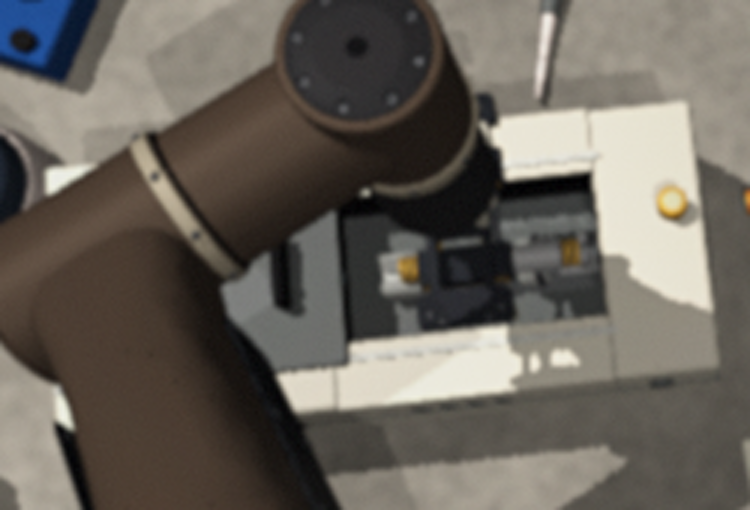

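The tube is against the fork, between the springs and in both V-blocks. Next is the cover, pushed shut with closed fingers placed behind the handle.

Call:
{"method": "play_rows", "body": {
  "steps": [
    {"gripper":0.5,"tx":-0.2,"ty":-0.5,"tz":0,"ax":0,"ay":0,"az":0},
    {"gripper":0,"tx":0,"ty":-1,"tz":0,"ax":0,"ay":0,"az":0},
    {"gripper":0,"tx":0,"ty":-1,"tz":0,"ax":0,"ay":0,"az":0},
    {"gripper":0,"tx":0,"ty":-1,"tz":0,"ax":0,"ay":0,"az":0},
    {"gripper":0,"tx":0,"ty":-1,"tz":0,"ax":0,"ay":0,"az":0},
    {"gripper":0,"tx":0,"ty":-1,"tz":0,"ax":0,"ay":0,"az":0},
    {"gripper":0,"tx":0,"ty":-1,"tz":0,"ax":0,"ay":0,"az":0},
    {"gripper":0,"tx":0,"ty":-1,"tz":0,"ax":0,"ay":0,"az":0},
    {"gripper":0,"tx":0,"ty":-1,"tz":0,"ax":0,"ay":0,"az":0},
    {"gripper":0,"tx":0,"ty":-0.9,"tz":0,"ax":0,"ay":0,"az":0},
    {"gripper":0,"tx":0,"ty":0,"tz":0,"ax":0,"ay":0,"az":0},
    {"gripper":0,"tx":0,"ty":0,"tz":0,"ax":0,"ay":0,"az":0}
  ]
}}

```text
t: 21.97
eef_pos: [0.5068, 0.3753, 0.381]
ee_rot: [0.76, 1.569, -2.246]
force: [0.3, -1.5, 0.6]
width: 0.0008
```

```bash
python3 - <<'E'
from h import *
s,R=info()
im=optics.grab_frame("wrist"); cv2.imwrite("pics/w15.png",im[:,:,::-1])
for r in finder.pinpoint("cover_handle","wrist"):
    v,u=r["location"]; p=planew(u,v,s,.171); print(r["confidence"],u,v,p.round(4),(R.T@(p-s["eef_pos"])).round(4))
im=optics.grab_frame("side"); cv2.imwrite("pics/side15.png",cv2.resize(im[60:280,190:430],None,fx=3,fy=2.7,interpolation=cv2.INTER_CUBIC)[:,:,::-1])
E
```

```text
t 21.97 pos [0.5068 0.3753 0.381 ] tooly [ 0.135 -0.991  0.001] toolz [-0.991 -0.135  0.001] F [ 0.31 -1.48  0.64] w 0.0008 q [ 0.95  0.3  -0.12 -0.   -1.15 -0.81]
0.6 318.2 177.8 [0.5142 0.3207 0.171 ] [ 2.101e-01  5.490e-02 -1.000e-04]
```

View pics/w15.png

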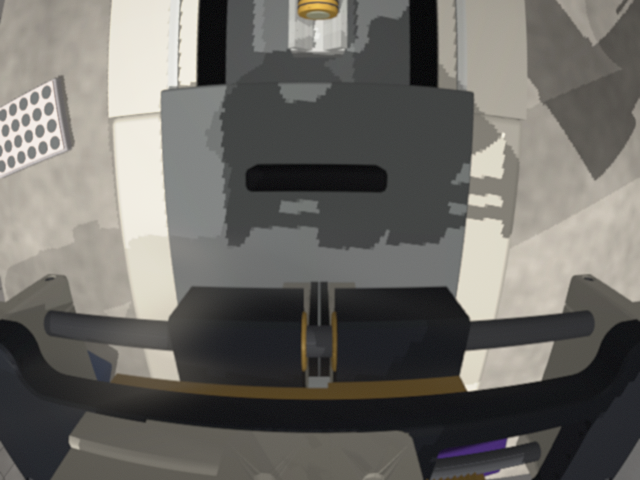

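View pics/side15.png

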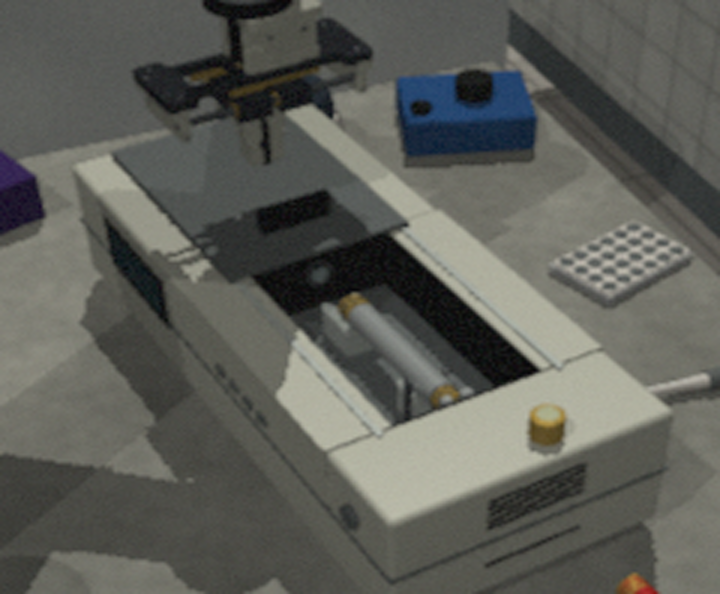

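Call:
{"method": "play_rows", "body": {
  "steps": [
    {"gripper":0,"tx":0.7,"ty":0,"tz":-0.05,"ax":0,"ay":0,"az":0},
    {"gripper":0,"tx":0.6,"ty":0,"tz":0,"ax":0,"ay":0,"az":0},
    {"gripper":0,"tx":0.2,"ty":0,"tz":0,"ax":0,"ay":0,"az":0},
    {"gripper":0,"tx":0,"ty":0.5,"tz":0,"ax":0,"ay":0,"az":0},
    {"gripper":0,"tx":0,"ty":0.5,"tz":0,"ax":0,"ay":0,"az":0},
    {"gripper":0,"tx":0,"ty":0.2,"tz":0,"ax":0,"ay":0,"az":0},
    {"gripper":0,"tx":0,"ty":0.2,"tz":0,"ax":0,"ay":0,"az":0},
    {"gripper":0,"tx":0,"ty":0.2,"tz":0,"ax":0,"ay":0,"az":0},
    {"gripper":0,"tx":0,"ty":0.2,"tz":0,"ax":0,"ay":0,"az":0},
    {"gripper":0,"tx":0,"ty":0.2,"tz":0,"ax":0,"ay":0,"az":0}
  ]
}}

```text
t: 22.95
eef_pos: [0.5156, 0.3244, 0.3454]
ee_rot: [-2.405, 1.569, 0.87]
force: [-1.2, 2.7, 1.3]
width: 0.0005
```

```bash
python3 - <<'E'
from h import *
s,R=info()
im=optics.grab_frame("wrist"); cv2.imwrite("pics/w16.png",im[:,:,::-1])
E
```

```text
t 22.95 pos [0.5156 0.3244 0.3454] tooly [ 0.134 -0.991 -0.001] toolz [-0.991 -0.134 -0.001] F [-1.25  2.73  1.35] w 0.0005 q [ 0.88  0.29 -0.22  0.   -1.05 -0.75]
```

View pics/w16.png

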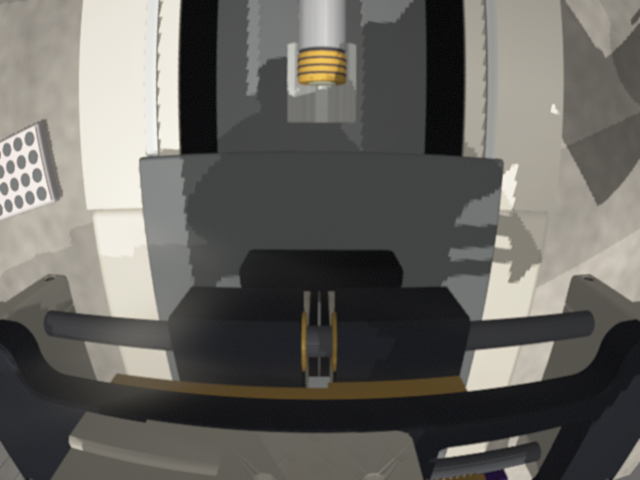

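Call:
{"method": "play_rows", "body": {
  "steps": [
    {"gripper":0,"tx":0,"ty":0.3,"tz":0,"ax":0,"ay":0,"az":0},
    {"gripper":0,"tx":0,"ty":0.5,"tz":0,"ax":0,"ay":0,"az":0},
    {"gripper":0,"tx":0,"ty":0.5,"tz":0,"ax":0,"ay":0,"az":0},
    {"gripper":0,"tx":0,"ty":0.5,"tz":0,"ax":0,"ay":0,"az":0},
    {"gripper":0,"tx":0,"ty":0.5,"tz":0,"ax":0,"ay":0,"az":0},
    {"gripper":0,"tx":0,"ty":0.5,"tz":0,"ax":0,"ay":0,"az":0},
    {"gripper":0,"tx":0,"ty":0.5,"tz":0,"ax":0,"ay":0,"az":0},
    {"gripper":0,"tx":0,"ty":0.5,"tz":0,"ax":0,"ay":0,"az":0},
    {"gripper":0,"tx":0,"ty":0.5,"tz":0,"ax":0,"ay":0,"az":0},
    {"gripper":0,"tx":0,"ty":0.5,"tz":0,"ax":0,"ay":0,"az":0},
    {"gripper":0,"tx":0,"ty":0.5,"tz":0,"ax":0,"ay":0,"az":0},
    {"gripper":0,"tx":0,"ty":0.5,"tz":0,"ax":0,"ay":0,"az":0},
    {"gripper":0,"tx":0,"ty":0.5,"tz":0,"ax":0,"ay":0,"az":0},
    {"gripper":0,"tx":0,"ty":0.5,"tz":0,"ax":0,"ay":0,"az":0},
    {"gripper":0,"tx":0,"ty":0.5,"tz":0,"ax":0,"ay":0,"az":0},
    {"gripper":0,"tx":0,"ty":0.5,"tz":0,"ax":0,"ay":0,"az":0},
    {"gripper":0,"tx":0,"ty":0.3,"tz":0,"ax":0,"ay":0,"az":0},
    {"gripper":0,"tx":0,"ty":0.2,"tz":0,"ax":0,"ay":0,"az":0}
  ]
}}

```text
t: 24.5
eef_pos: [0.543, 0.1175, 0.3444]
ee_rot: [0.363, 1.57, -2.646]
force: [-2.3, 2.4, 0.8]
width: 0.0003
```

```bash
python3 - <<'E'
from h import *
s,R=info()
im=optics.grab_frame("wrist"); cv2.imwrite("pics/w17.png",im[:,:,::-1])
im=optics.grab_frame("side"); cv2.imwrite("pics/side17.png",cv2.resize(im[60:280,190:430],None,fx=3,fy=2.7,interpolation=cv2.INTER_CUBIC)[:,:,::-1])
E
```

```text
t 24.5 pos [0.543  0.1175 0.3444] tooly [ 0.133 -0.991  0.   ] toolz [-0.991 -0.133  0.001] F [-2.27  2.42  0.77] w 0.0003 q [ 0.57  0.21 -0.34 -0.   -1.02 -0.43]
```

View pics/w17.png

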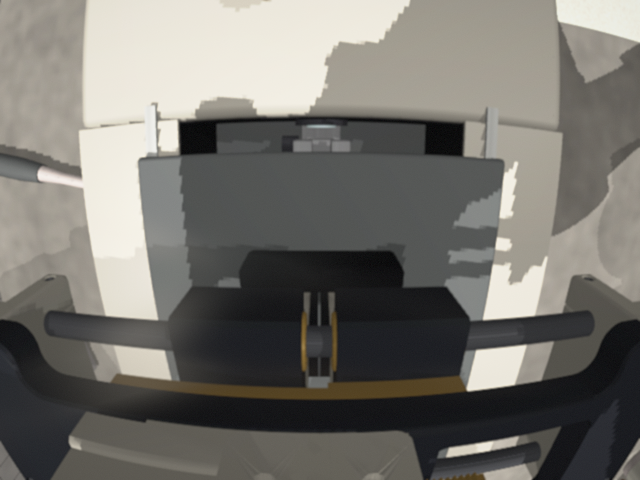

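View pics/side17.png

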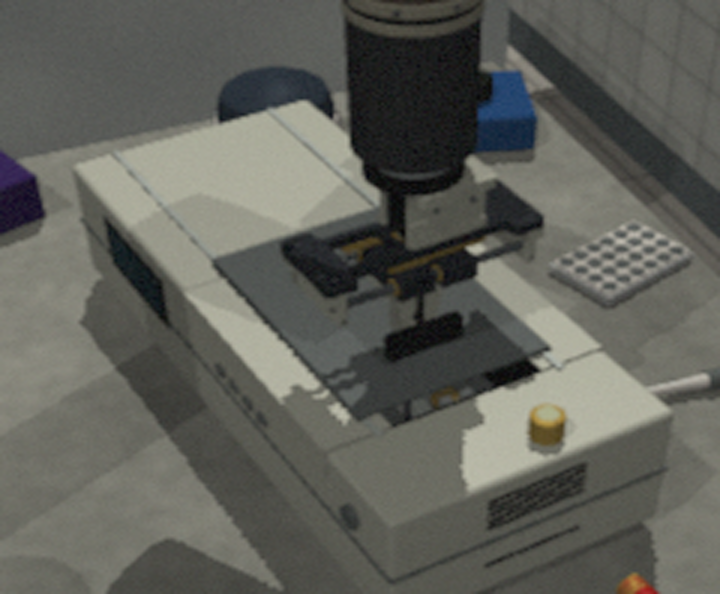

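Call:
{"method": "play_rows", "body": {
  "steps": [
    {"gripper":0,"tx":0,"ty":0.15,"tz":0,"ax":0,"ay":0,"az":0},
    {"gripper":0,"tx":0,"ty":0.15,"tz":0,"ax":0,"ay":0,"az":0},
    {"gripper":0,"tx":0,"ty":0.15,"tz":0,"ax":0,"ay":0,"az":0},
    {"gripper":0,"tx":0,"ty":0.15,"tz":0,"ax":0,"ay":0,"az":0}
  ]
}}

```text
t: 24.93
eef_pos: [0.545, 0.104, 0.3445]
ee_rot: [-0.786, 1.571, 2.49]
force: [-1.3, 2.8, -1.3]
width: 0.0005
```

Call:
{"method": "play_rows", "body": {
  "steps": [
    {"gripper":0,"tx":0,"ty":0.06,"tz":0,"ax":0,"ay":0,"az":0},
    {"gripper":0,"tx":0,"ty":0.06,"tz":0,"ax":0,"ay":0,"az":0}
  ]
}}

```text
t: 25.1
eef_pos: [0.5454, 0.1009, 0.3445]
ee_rot: [-0.084, 1.571, -3.092]
force: [-0.4, 1.9, -0.9]
width: 0.0005
```

```bash
python3 - <<'E'
from h import *
s,R=info()
im=optics.grab_frame("wrist"); cv2.imwrite("pics/w18.png",im[:,:,::-1])
E
```

```text
t 25.1 pos [0.5454 0.1009 0.3445] tooly [ 0.133 -0.991 -0.   ] toolz [-0.991 -0.133  0.   ] F [-0.42  1.9  -0.92] w 0.0005 q [ 0.54  0.21 -0.34 -0.   -1.02 -0.4 ]
```

View pics/w18.png

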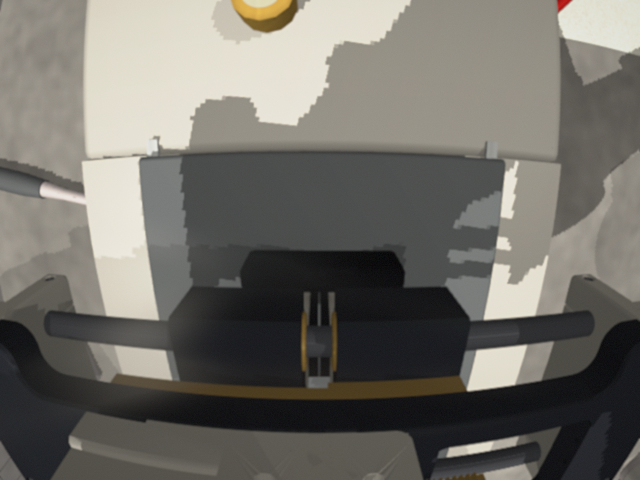

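Still sliding at about 2 N. I'll use small steps until the cover meets its end stop.

Call:
{"method": "play_rows", "body": {
  "steps": [
    {"gripper":0,"tx":0,"ty":0.05,"tz":0,"ax":0,"ay":0,"az":0},
    {"gripper":0,"tx":0,"ty":0.05,"tz":0,"ax":0,"ay":0,"az":0}
  ]
}}

```text
t: 25.32
eef_pos: [0.5458, 0.0985, 0.3446]
ee_rot: [-0.408, 1.571, 2.868]
force: [-0.7, 1.4, -1.7]
width: 0.0008
```

Call:
{"method": "play_rows", "body": {
  "steps": [
    {"gripper":0,"tx":0,"ty":0.04,"tz":0,"ax":0,"ay":0,"az":0}
  ]
}}

```text
t: 25.4
eef_pos: [0.5459, 0.0975, 0.3446]
ee_rot: [-0.196, 1.571, 3.08]
force: [-0.6, 1.4, -0.1]
width: 0.0003
```

Call:
{"method": "play_rows", "body": {
  "steps": [
    {"gripper":0,"tx":0,"ty":0.04,"tz":0,"ax":0,"ay":0,"az":0}
  ]
}}

```text
t: 25.48
eef_pos: [0.546, 0.0965, 0.3446]
ee_rot: [-0.607, 1.571, 2.669]
force: [-1.6, 5.7, -0.6]
width: 0.0003
```

Call:
{"method": "play_rows", "body": {
  "steps": [
    {"gripper":0,"tx":0,"ty":0.04,"tz":0,"ax":0,"ay":0,"az":0}
  ]
}}

```text
t: 25.57
eef_pos: [0.546, 0.0961, 0.3446]
ee_rot: [-1.68, 1.569, 1.595]
force: [-4.2, 11.6, 1.1]
width: 0.0004
```

Call:
{"method": "play_rows", "body": {
  "steps": [
    {"gripper":0,"tx":0,"ty":0.03,"tz":0,"ax":0,"ay":0,"az":0},
    {"gripper":0,"tx":0,"ty":0,"tz":0,"ax":0,"ay":0,"az":0}
  ]
}}

```text
t: 25.73
eef_pos: [0.546, 0.096, 0.3446]
ee_rot: [-1.734, 1.568, 1.541]
force: [-4.8, 9.8, 0.3]
width: 0.0004
```

Call:
{"method": "play_rows", "body": {
  "steps": [
    {"gripper":0,"tx":0,"ty":-0.2,"tz":0,"ax":0,"ay":0,"az":0},
    {"gripper":0,"tx":0,"ty":-0.5,"tz":0,"ax":0,"ay":0,"az":0},
    {"gripper":0,"tx":-0.8,"ty":-0.3,"tz":0,"ax":0,"ay":0,"az":0},
    {"gripper":0,"tx":-1,"ty":0,"tz":0,"ax":0,"ay":0,"az":0},
    {"gripper":0,"tx":-1,"ty":0,"tz":0,"ax":0,"ay":0,"az":0},
    {"gripper":0,"tx":-1,"ty":-1,"tz":0,"ax":0,"ay":0,"az":0},
    {"gripper":0,"tx":0,"ty":-1,"tz":0,"ax":0,"ay":0,"az":0},
    {"gripper":0,"tx":0,"ty":-1,"tz":0,"ax":0,"ay":0,"az":0},
    {"gripper":0,"tx":0,"ty":0,"tz":0,"ax":0,"ay":0,"az":0},
    {"gripper":0,"tx":0,"ty":0,"tz":0,"ax":0,"ay":0,"az":0}
  ]
}}

```text
t: 26.57
eef_pos: [0.5327, 0.1952, 0.4397]
ee_rot: [1.811, 1.57, -1.194]
force: [0.6, -1.0, -0.5]
width: 0.0005
```

```bash
python3 - <<'E'
from h import *
s,R=info()
im=optics.grab_frame("wrist"); cv2.imwrite("pics/w19.png",im[:,:,::-1])
for r in finder.pinpoint("cover_handle","wrist"):
    v,u=r["location"]; p=planew(u,v,s,.171); d=p[:2]-[.5376,.1598]; print(r["confidence"],p.round(4),"y_p",d@[-.136,.991])
im=optics.grab_frame("side"); cv2.imwrite("pics/side19.png",im[:,:,::-1])
im=optics.grab_frame("top"); cv2.imwrite("pics/top19.png",im[:,:,::-1])
E
```

```text
t 26.57 pos [0.5327 0.1952 0.4397] tooly [ 0.136 -0.991  0.001] toolz [-0.991 -0.136 -0.   ] F [ 0.57 -0.99 -0.54] w 0.0005 q [ 0.7   0.16 -0.18  0.   -1.23 -0.56]
0.66 [0.5471 0.0768 0.171 ] y_p -0.08354536229155449
```

View pics/w19.png

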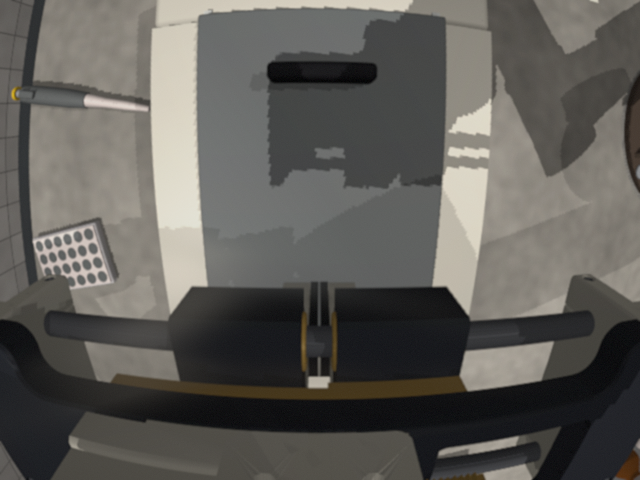

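View pics/side19.png

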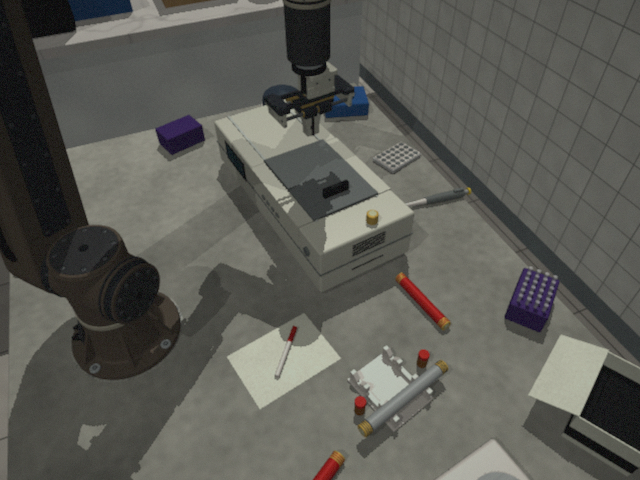

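The cover is shut and pressed solid on its end stop. The handle measures y_p ≈ -83 mm against the nominal -80 mm. The long tube, vials and quartz plate are where they were, and the arm is clear.

```bash
python3 -c "
from station import job_done; print(job_done())"
```

```text
the job is handed in; nothing more can be done
None
```

The shorter grey tube is in the polarimeter against the end stop, the chamber cover is shut, and the job is handed in at about 27 s.

- **Tube:** I laid it in the V-blocks, let it settle there, and slid it in between the springs. Sliding took about 4–5 N. At the stop the tube stood still while the force rose to 10 N, so I estimate about 5.5 N on the window. Pictures after letting go showed it against the fork, between the springs and in both V-blocks.
- **Cover:** I pushed it with closed fingers until it stopped moving, with the force rising from about 2 N to about 12 N. The arm then moved clear, at about 27 cm above the cover.
- **Left alone:** The last side picture shows the long tube, both vials, the quartz plate and the red look-alikes where they were.

**Checks that disagreed:**
- **Wrist camera:** It reads about 2 mm off sideways. That put about 20 N of side load on the tube while I gripped it in the rack. I eased that before lifting and corrected for it afterwards.
- **Cover handle:** The last picture puts it at y = -83 mm, where fully shut is -80 mm. I took that as camera error, because the stop was felt.
- **First two moves:** These were refused because the rows did not list every value. Nothing moved.

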